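# Clear the egg packing place and fill the strip

### The job

Get this egg packing place ready and pack it: first put every scrap, the crumpled paper balls (some may be lodged in the white strip's pockets) and the broken chunks of grey pulp, into the scrap bin. Only when all scraps are in the bin, move the four eggs from the grey tray into the white strip, filling its pockets in the order of their pips, one, two, three, four, each egg well down in its pocket and upright, blunt end up as it stood. Grip the eggs lightly, set them down gently instead of dropping them, and leave the tape, stamp, glue pot, pads and marker where they are.

Things in the scene. Friction and masses are not known exactly. Their poses are not given: they have to be found in the camera images.
- bin: grey plastic scrap bin standing on the table, open on top, 200 (its x) x 150 (its y) x 100 mm high, walls 4 mm; origin at the centre of its underside. It does not move. Stands at the left or the right.
- tray: grey pulp egg tray with 4 (along its x) by 3 (along its y) square cells, 34 mm wide at 50 mm pitch, rims 22 mm above the table, with 10 mm peaks at the inner crossings; origin at the centre of its underside. Does not move. Bin and tray stand at either side of the strip; the eggs stand in the middle row, at x = -75, -25, 25 and 75 mm of the tray.
- strip: white moulded egg strip, one row of four square pockets along its y, 66 x 216 mm, rims 22 mm high, fastened to the table; origin at the centre of its underside. Its pockets are marked with one, two, three and four black pips on the low flange on its +x side (51 mm from the row's middle, 6 mm high), and a flat tab (24 x 34 mm) sticks out of the end next to pocket 1.
- pocket1 (a point): pocket 1 of the strip (one pip, next to the tab, -y end): centre of its square mouth, 34 mm wide, at rim height (22 mm above the table); pocket 19 mm deep. A seated egg stands with its origin 19 to 20 mm above this point; x axis is the strip's x, across the row.
- pocket2 (a point): pocket 2 of the strip (two pips, second from the tab): centre of its square mouth, 34 mm wide, at rim height (22 mm above the table); pocket 19 mm deep. A seated egg stands with its origin 19 to 20 mm above this point; x axis is the strip's x, across the row.
- pocket3 (a point): pocket 3 of the strip (three pips, third from the tab): centre of its square mouth, 34 mm wide, at rim height (22 mm above the table); pocket 19 mm deep. A seated egg stands with its origin 19 to 20 mm above this point; x axis is the strip's x, across the row.
- pocket4 (a point): pocket 4 of the strip (four pips, +y end): centre of its square mouth, 34 mm wide, at rim height (22 mm above the table); pocket 19 mm deep. A seated egg stands with its origin 19 to 20 mm above this point; x axis is the strip's x, across the row.
- egg1: brown hen's egg, 44 mm across and 56 mm tall, 58 g; origin in the middle of its widest circle, z axis along the egg to its blunt end. It starts standing blunt end up in a cell of the grey tray's middle row, widest circle 42 mm above the table; the neighbouring cells to either side (tray's y) are empty.
- egg2: brown hen's egg, 44 mm across and 56 mm tall, 58 g; origin in the middle of its widest circle, z axis along the egg to its blunt end. It starts standing blunt end up in a cell of the grey tray's middle row, widest circle 42 mm above the table; the neighbouring cells to either side (tray's y) are empty.
- egg3: brown hen's egg, 44 mm across and 56 mm tall, 58 g; origin in the middle of its widest circle, z axis along the egg to its blunt end. It starts standing blunt end up in a cell of the grey tray's middle row, widest circle 42 mm above the table; the neighbouring cells to either side (tray's y) are empty.
- egg4: brown hen's egg, 44 mm across and 56 mm tall, 58 g; origin in the middle of its widest circle, z axis along the egg to its blunt end. It starts standing blunt end up in a cell of the grey tray's middle row, widest circle 42 mm above the table; the neighbouring cells to either side (tray's y) are empty.
- ball1: crumpled paper ball, off-white, a faceted lump about 40 mm across and 38 mm high, 15 g; origin at the centre of its underside when it stands as built (19 mm from its middle), its z axis points from there through the middle, and it may end up lying any way up. Starts lodged in pocket 1, its underside about 9 mm below the rims; may be absent.
- ball2: crumpled paper ball, off-white, a faceted lump about 40 mm across and 38 mm high, 15 g; origin at the centre of its underside when it stands as built (19 mm from its middle), its z axis points from there through the middle, and it may end up lying any way up. Starts lodged in pocket 3, its underside about 9 mm below the rims; may be absent.
- ball3: crumpled paper ball, off-white, a faceted lump about 40 mm across and 38 mm high, 15 g; origin at the centre of its underside when it stands as built (19 mm from its middle), its z axis points from there through the middle, and it may end up lying any way up. Starts on the open table beyond the strip; may be absent.
- ball4: crumpled paper ball, off-white, a faceted lump about 40 mm across and 38 mm high, 15 g; origin at the centre of its underside when it stands as built (19 mm from its middle), its z axis points from there through the middle, and it may end up lying any way up. Starts on the open table beyond the strip; may be absent.
- chunk1: broken-off chunk of grey egg-tray pulp, a block 42 (its x) x 32 (its y) x 22 mm high (its z), 20 g; origin at the centre of its underside. Starts flat on the open table beyond the strip; may be absent.
- chunk2: broken-off chunk of grey egg-tray pulp, a block 42 (its x) x 32 (its y) x 22 mm high (its z), 20 g; origin at the centre of its underside. Starts flat on the open table beyond the strip; may be absent.
- tape: roll of clear tape lying flat just behind the scraps, 52 mm across, 18 mm high, origin under its centre; to be left alone
- stamp: wooden hand stamp, 34 mm across, 62 mm tall, origin under its centre; behind the scraps, to be left alone
- pot: small white glue pot with a black cap, 52 mm across, 68 mm tall, origin under its centre; behind the scraps, to be left alone
- labels: pad of white labels, 45 x 75 x 12 mm, between robot and strip, origin under its centre; to be left alone
- cards: pad of yellowish cards, 60 x 90 x 10 mm, behind the scraps, origin under its centre; to be left alone
- marker: black marker pen, 120 mm long, 12 mm thick, between robot and strip, origin under its middle; to be left alone
Mind the look-alikes: they are no part of the job. Leave any purple or turquoise look-alike of the egg1 alone.

How it is judged:
By the outcome, as a careful person would: the job done as asked, in the order asked, and still so for the second after the job is handed in, with the robot touching nothing.
Of ball1, ball2, ball3, ball4, chunk1, chunk2 only 4 to 6 are there at a start; the rules pass over those that are not, and their reading is None.
At some moment in a run one of ball3, ball4, chunk1, chunk2 may be knocked a few centimetres aside while the robot is not near it.
It also fails if it takes over 210 s, if anything falls off the work surface, if the arm or the gripper's body presses on something with over 40 N, if the wrist force passes 120 N, or if a joint passes its speed limit or range.

### The arm

A 6-joint arm with a two-finger parallel gripper is mounted at the origin on the work surface. World frame = base frame: x ahead of the robot, y to its left, z up, the work surface at z = 0. Lengths are in mm, angles in rad, forces in N, time in s.
With the tool pointing down it reaches from about 350 to 975 mm from the base axis. Payload 7.1 kg.
Tool frame: the origin (TCP) lies midway between the tips of the shut fingers; the grasp point (between the pads) lies 19 mm behind it; z points along the fingers, y is the line along which they close (so a half turn about z gives the same grasp; the last joint's range is limited). The gripper opens to 88 mm and grips with 3 to 60 N. Pads are 20 mm wide; open, the fingers measure 115 mm over their backs; the gripper's body (75 mm by 178 mm) begins 61 mm behind the grasp point.
Start: joints at [-1.16, 0.423, 1.63, -0, 1.089, -0.019], TCP at [260.445, -568.131, 222.675] pointing down, gripper open.
Joint ranges: [-3, 3], [-0.9, 2.11], [0.09, 2.58], [-1.31, 4.45], [0.11, 2.69], [-2.54, 2.54]. Speed limits (rad/s): [2.39, 2.39, 3.01, 3.14, 3.14, 3.14].

### API

Orientations are given as a rotation vector (axis times angle).
In Python, from workcell import get_obs, get_image, camera_params, close_job gives the robot as it stands.
- The arm moves only by the shell command python3 -m creep 'ROWS' [OPENING]. ROWS is a JSON object of lists of equal length, an entry for each row: "delta_pos": the shift along the tool's x, y, z in m, a list of three; "twist": the turn, a rotation vector about the tool's x, y, z in degrees, a list of three. A call has 1 to 20 rows; each row shifts and turns the commanded pose from where the row before left it, along the tool's axes as they then stand; what a row does not reach is not made up. A row lasts 1/12 s, in which the tool goes at most 41.7 mm and 7.16 degrees, less where a joint would pass 70% of its speed; a pose out of reach is approached as far as the arm can. A call with a gripper value outside its range is refused whole. OPENING is the opening, from 0 (shut) to 1 (fully open), set as the call begins (- or left out, the last holds). The fingers move at their own pace and stop on an object; the grip force is fixed at half the most. Time passes only in rows, so rows that do not move let the fingers close. It gives the time, the measured TCP pose, the force, the opening and the grip force at its end, in the units of the state.
- get_obs(): the state, without advancing time (a new reading comes with each control period).
- get_image(name): name is "scene" or "top" or "wrist"; returns (picture, depth): 384x512x3 uint8, red, green, blue; 384x512 float32, mm along the optical axis (not along the pixel's ray), 0 where there is no reading.
- camera_params(name): a dict with "camera_matrix" (3x3 intrinsics, pixels), "extrinsics" (4x4, takes a point from camera to world coordinates). Camera axes: x right, y down, z forward; pixel columns grow to the right and rows downward; lengths in mm; the calibration is good to about 2 mm. A picture is of the moment at which its call begins: read the wrist's pose just before it. camera_params takes no time and is no camera call; for the wrist camera it gives the pose at the moment of the call.
- close_job(): hands the job in; it is judged then, once.
The state is a dict: "t": time; "qpos": joint angles; "qvel": joint speeds; "joint_torque": joint torques, N m; "ee_pos": TCP position; "orientation": TCP orientation; "ft_force": force on the tool from outside, world axes, zero at the start; "moment": the same for the moment, N m; "width": finger opening in mm; "grasp_force": force on a finger pad.
Only numpy, scipy, OpenCV 4.12 (cv2) and the standard library are available. Lean on these libraries where they do the work, as an engineer would, in place of code of your own. Each camera call takes 0.05 s, during which the arm holds its last target. There are 200 camera calls.

## Working session

There is one attempt and no reset: what is moved stays moved. The work goes in short steps, Python scripts to look and compute and a shell command to move; the robot and the scene stay as the last step left them, time stands still between calls to the robot, and variables do not carry over. Pictures are saved under pics/ and viewed, at most 14 in all, crops included, and the job is handed in when it is done.

```bash
ls; mkdir -p pics
cat > h.py <<'E'
import numpy as np, cv2
from workcell import get_obs, get_image, camera_params, close_job
def snap(n):
    p=camera_params(n); im,d=get_image(n)
    K=np.array(p["camera_matrix"]);T=np.array(p["extrinsics"])
    v,u=np.mgrid[:384,:512]
    c=np.stack([(u-K[0,2])/K[0,0]*d,(v-K[1,2])/K[1,1]*d,d],-1)
    W=c@T[:3,:3].T+T[:3,3]; W[d==0]=np.nan
    return im,W
def save(f,im): cv2.imwrite('pics/'+f,im[...,::-1])
E
python3 - <<'E'
from h import *
o=get_obs(); print(o)
im,W=snap("top"); np.savez('top0.npz',im=im,W=W); s,_=snap("scene")
save('a.png',cv2.resize(im,(800,600),interpolation=cv2.INTER_CUBIC)); save('s.png',s)
print(camera_params("top"))
E
```

```text
pics
{'t': 0.0, 'qpos': array([-1.16000066e+00,  4.23845414e-01,  1.63068761e+00, -1.31941943e-05,
        1.08861333e+00, -1.90267368e-02]), 'qvel': array([ 0.0012702 , -0.00058941, -0.0004999 , -0.00026851, -0.00062708,
       -0.00069966]), 'joint_torque': array([-2.16960630e-03, -5.44630337e+01, -2.73669237e+01,  6.41964586e-02,
        2.26752344e-02, -1.31184329e-04]), 'ee_pos': array([ 260.22347684, -567.63156436,  221.89978873]), 'orientation': array([-3.06783256e+00, -6.69663040e-01,  4.92780798e-04]), 'ft_force': array([-0.45155665, -0.66114041,  0.02763529]), 'moment': array([ 0.00759603, -0.00220149,  0.02511247]), 'grasp_force': 0.0, 'width': 87.90344476581281}
{'camera_matrix': array([[489.86868548,   0.        , 260.61559251],
       [  0.        , 489.86868548, 190.31139233],
       [  0.        ,   0.        ,   1.        ]]), 'extrinsics': array([[ 1.35978894e-02, -9.87117904e-01,  1.59415621e-01,
         3.76999933e+02],
       [-9.99551266e-01, -9.16356302e-03,  2.85183495e-02,
        -1.63070305e+01],
       [-2.66901583e-02, -1.59731875e-01, -9.86799556e-01,
         1.16817955e+03],
       [ 0.00000000e+00,  0.00000000e+00,  0.00000000e+00,
         1.00000000e+00]])}
```

View pics/a.png

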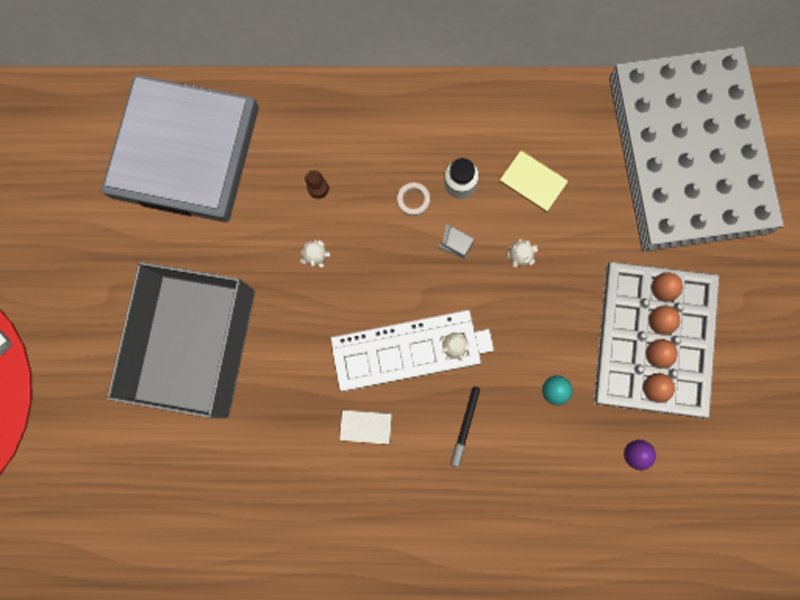

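The picture shows the open bin at (180,340), with the strip at (405,350), its pip side up in the image and its tab at right (485,342). Pocket 1 holds a ball at (455,345). The tray is at (658,340), with four brown eggs at (667,287), (663,320), (661,354) and (659,388).

- **Scraps:** balls at (315,253), (522,252) and (455,345), chunk at (457,241).
- **Look-alikes:** turquoise (557,390) and purple (640,455) eggs, white labels (365,427), tape (413,198), the closed grey box (180,150) and the grey block with holes (700,150). None of these are part of the job.

Run:
```python
from h import *
z=np.load('top0.npz');im,W=z['im'],z['W']
H=W[...,2]
def at(n,x,y,r,lo,hi):
    u,v=x/1.5625,y/1.5625
    yy,xx=np.mgrid[:384,:512]
    m=(np.hypot(xx-u,yy-v)<r)&(H>lo)&(H<hi)
    P=W[m]; print(n,len(P),'med',np.median(P,0).round(1),'mid',((P.min(0)+P.max(0))/2).round(1),'ext',np.ptp(P,axis=0).round(0),'zmax',P[:,2].max().round(1))
    return P,m
for n,a in dict(bL=(315,253),bR=(522,252),bP=(455,345)).items():
    at(n,*a,20,22 if n!='bP' else 30,60)
P,m=at('chunk',457,241,16,15,40); P=P[P[:,2]>18]
print('chunk rect',cv2.minAreaRect(P[:,:2].astype(np.float32)))
for i,a in enumerate([(667,287),(663,320),(661,354),(659,388)]): 
    P,_=at('egg%d'%i,*a,12,52,90)
for n,a in dict(tq=(557,390),pu=(640,455)).items(): at(n,*a,14,8,90)
yy,xx=np.mgrid[:384,:512]
for n,(x0,x1,y0,y1),lo,hi in [('strip',(325,480,305,395),19,25),('tray',(590,725,255,425),19,25),('bin',(100,260,255,425),92,108)]:
    m=(xx*1.5625>x0)&(xx*1.5625<x1)&(yy*1.5625>y0)&(yy*1.5625<y1)&(H>lo)&(H<hi)
    P=W[m]; r=cv2.minAreaRect(P[:,:2].astype(np.float32)); print(n,len(P),r,np.median(P[:,2]));print(cv2.boxPoints(r).round(0).tolist())
for n,p in dict(table=(560,330),tab=(485,342),p4=(357,366),p3=(390,360),p2=(422,352),pip1=(449,319),pip4=(352,338),stamp=(316,180),pot=(462,170),tape=(428,198)).items():
    print(n,W[int(p[1]/1.5625),int(p[0]/1.5625)].round(1))
c=np.vstack([im[130:260,185:320]]); save('b.png',cv2.resize(c,None,fx=4,fy=4,interpolation=cv2.INTER_CUBIC))
```

```text
bL 202 med [628.2 161.1  33.7] mid [629.6 159.7  32.1] ext [39. 41. 20.] zmax 42.2
bR 204 med [ 631.1 -154.4   34. ] mid [ 632.4 -156.9   32.4] ext [41. 43. 20.] zmax 42.4
bP 241 med [488.1 -54.5  45.6] mid [487.6 -53.8  44.8] ext [40. 44. 29.] zmax 59.1
chunk 248 med [651.4 -57.2  21.5] mid [652.4 -58.4  22.6] ext [47. 46. 15.] zmax 30.1
chunk rect ((653.1690063476562, -55.62230682373047), (47.99307632446289, 32.2552604675293), 62.232818603515625)
egg0 226 med [ 577.4 -364.2   60.8] mid [ 577.7 -366.4   61.3] ext [38. 39. 18.] zmax 70.4
egg1 227 med [ 527.8 -358.8   60.9] mid [ 528.  -360.6   62.3] ext [39. 37. 21.] zmax 72.6
egg2 233 med [ 478.5 -352.2   61.6] mid [ 480.  -355.2   61.2] ext [39. 39. 18.] zmax 70.3
egg3 240 med [ 429.  -346.7   60.8] mid [ 430.5 -348.8   60.6] ext [38. 38. 17.] zmax 69.2
tq 283 med [ 423.4 -201.    48.7] mid [ 423.9 -203.1   40.7] ext [41. 41. 35.] zmax 58.3
pu 316 med [ 334.4 -316.6   48.2] mid [ 333.6 -320.2   41.5] ext [40. 40. 37.] zmax 60.2
strip 1284 ((474.2349548339844, 18.242828369140625), (65.90816497802734, 215.23788452148438), 11.727154731750488) 21.441552097850717
[[420.0, 117.0], [464.0, -94.0], [528.0, -80.0], [485.0, 130.0]]
tray 2742 ((504.1595458984375, -357.9595642089844), (166.61227416992188, 215.7572784423828), 82.98684692382812) 21.514758147134103
[[387.0, -427.0], [601.0, -454.0], [621.0, -288.0], [407.0, -262.0]]
bin 735 ((488.58856201171875, 345.44219970703125), (152.4735107421875, 200.07888793945312), 80.70948791503906) 98.34550286206536
[[378.0, 286.0], [575.0, 254.0], [600.0, 405.0], [402.0, 437.0]]
table [ 518. -216.   -1.]
tab [ 499.2 -101.     6. ]
p4 [459.5  94.1  -2.2]
p3 [469.2  43.7   3.3]
p2 [481.8  -6.1   2.7]
pip1 [532.  -46.2   7.7]
pip4 [501.6 101.4   7.6]
stamp [734.4 156.4  60.7]
pot [749.8 -62.1  69.1]
tape [721.5 -11.   17.6]
```

View pics/b.png

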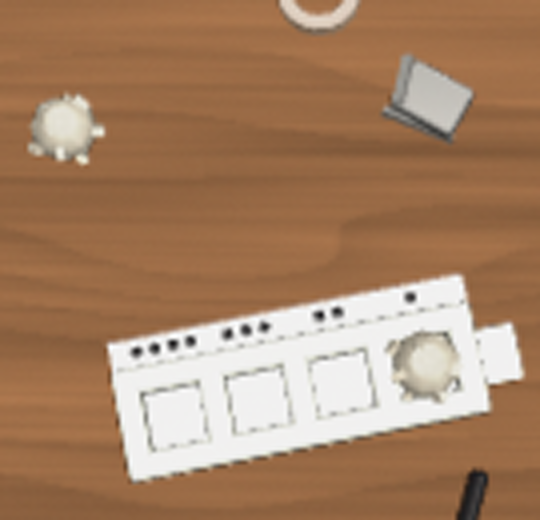

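View pics/s.png

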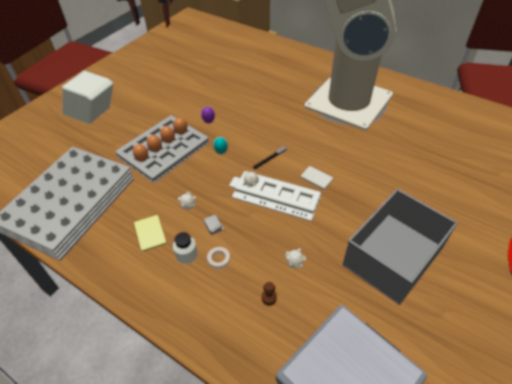

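The crop shows the strip with pips from 4 at left to 1 at right next to the tab. Only pocket 1 holds a ball, at crop pixel (427,365). There are four scraps in all: the left ball, the right ball, the chunk and the pocket 1 ball. The scene view agrees.

```bash
cat >> h.py <<'E'
from scipy.spatial.transform import Rotation as R
def plan(yang,*pts):
    """twist to bring tool y to yang (deg world) pointing down, then tool-frame steps between points"""
    o=get_obs(); T=R.from_rotvec(o['orientation']); a=np.radians(yang)
    y=np.array([np.cos(a),np.sin(a),0]); z=np.array([0,0,-1.]); G=R.from_matrix(np.stack([np.cross(y,z),y,z],1))
    print('at',o['ee_pos'].round(1),'t',round(o['t'],1),'twist',np.degrees((T.inv()*G).as_rotvec()).round(2))
    p=o['ee_pos']
    for q in pts:
        d=G.inv().apply(np.array(q)-p); print(q,'tool mm',d.round(1),'|d|',np.linalg.norm(d).round(0)); p=np.array(q)
E
python3 -c "
from h import *
plan(11.7,(632,-157,150),(632,-157,3),(632,-157,160),(488,345,160))"
```

```text
at [ 260.2 -567.7  222. ] t 0.1 twist [-7.000e-02 -5.000e-02 -7.707e+01]
(632, -157, 150) tool mm [326.8 447.3  72. ] |d| 559.0
(632, -157, 3) tool mm [  0.   0. 147.] |d| 147.0
(632, -157, 160) tool mm [   0.    0. -157.] |d| 157.0
(488, 345, 160) tool mm [520.8 -39.2   0. ] |d| 522.0
```

```bash
python3 -m creep '{"delta_pos":[[0,0,0],[0,0,0],[0,0,0],[0,0,0],[0,0,0],[0,0,0],[0,0,0],[0,0,0],[0,0,0],[0,0,0],[0,0,0]],"twist":[[0,0,-7],[0,0,-7],[0,0,-7],[0,0,-7],[0,0,-7],[0,0,-7],[0,0,-7],[0,0,-7],[0,0,-7],[0,0,-7],[0,0,-7]]}' 0.9
python3 -m creep '{"delta_pos":[[0.020,0.028,0.0045],[0.020,0.028,0.0045],[0.020,0.028,0.0045],[0.020,0.028,0.0045],[0.020,0.028,0.0045],[0.020,0.028,0.0045],[0.020,0.028,0.0045],[0.020,0.028,0.0045],[0.020,0.028,0.0045],[0.020,0.028,0.0045],[0.020,0.028,0.0045],[0.020,0.028,0.0045],[0.020,0.028,0.0045],[0.020,0.028,0.0045],[0.020,0.028,0.0045],[0.027,0.027,0.0045],[0,0,0],[0,0,0]],"twist":[[0,0,0],[0,0,0],[0,0,0],[0,0,0],[0,0,0],[0,0,0],[0,0,0],[0,0,0],[0,0,0],[0,0,0],[0,0,0],[0,0,0],[0,0,0],[0,0,0],[0,0,0],[0,0,0],[0,0,0],[0,0,0]]}'
python3 - <<'E'
from h import *
plan(11.7,(632,-157,150))
im,W=snap("wrist"); H=W[...,2]
save('w1.png',im)
m=(H>20)&(H<50)&(np.hypot(W[...,0]-632,W[...,1]+157)<40)
P=W[m]; print(len(P),np.median(P,0),(P.min(0)+P.max(0))/2,np.ptp(P,axis=0))
E
```

```text
t: 1.02
ee_pos: [260.3, -567.8, 222.2]
orientation: [-1.977, -2.44, -0.001]
ft_force: [0.1, 0.7, -0.2]
width: 79.2
grasp_force: 0.0
t: 2.52
ee_pos: [632.7, -155.8, 149.7]
orientation: [-1.98, -2.437, 0.001]
ft_force: [0.2, -0.7, -0.5]
width: 79.4
grasp_force: 0.0
at [ 632.7 -155.8  149.7] t 2.5 twist [-0.08 -0.03  0.12]
(632, -157, 150) tool mm [-1.  -0.9 -0.3] |d| 1.0
1401 [ 634.90647885 -151.59108226   36.1122966 ] [ 634.38064149 -156.07319851   30.83605074] [43.33594961 43.77042234 21.56345042]
```

View pics/w1.png

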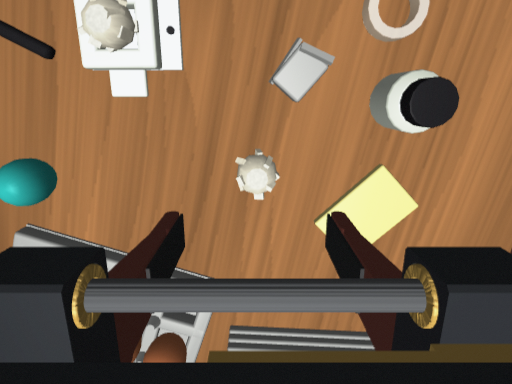

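The wrist view shows the ball at (258,174), centred between the fingers, with the cards clear at (368,208).

```bash
python3 -m creep '{"delta_pos":[[0,0,0.025],[0,0,0.025],[0,0,0.025],[0,0,0.025],[0,0,0.025],[0,0,0.015],[0,0,0.007],[0,0,0]],"twist":[[0,0,0],[0,0,0],[0,0,0],[0,0,0],[0,0,0],[0,0,0],[0,0,0],[0,0,0]]}' 0.8
python3 -m creep '{"delta_pos":[[0,0,0],[0,0,0],[0,0,0],[0,0,0],[0,0,0],[0,0,0],[0,0,0],[0,0,0],[0,0,-0.015],[0,0,-0.025],[0,0,-0.025],[0,0,-0.025],[0,0,-0.025],[0,0,-0.025],[0,0,-0.017],[0,0,0]],"twist":[[0,0,0],[0,0,0],[0,0,0],[0,0,0],[0,0,0],[0,0,0],[0,0,0],[0,0,0],[0,0,0],[0,0,0],[0,0,0],[0,0,0],[0,0,0],[0,0,0],[0,0,0],[0,0,0]]}' 0.2
python3 -c "
from h import *
plan(11.7,(488,345,165),(488,345,75))"
```

```text
t: 3.23
ee_pos: [631.0, -158.4, 2.3]
orientation: [-1.985, -2.432, 0.002]
ft_force: [0.4, 0.0, 0.3]
width: 70.6
grasp_force: 0.0
t: 4.57
ee_pos: [634.7, -158.3, 165.9]
orientation: [1.981, 2.43, 0.005]
ft_force: [0.6, 0.4, -0.3]
width: 39.4
grasp_force: 30.0
at [ 634.7 -158.3  165.9] t 4.6 twist [ 0.38  0.19 -0.07]
(488, 345, 165) tool mm [522.6 -41.6   0.9] |d| 524.0
(488, 345, 75) tool mm [ 0.  0. 90.] |d| 90.0
```

```bash
python3 -m creep '{"delta_pos":[[0.018,-0.001,0],[0.034,-0.003,0],[0.034,-0.003,0],[0.034,-0.003,0],[0.034,-0.003,0],[0.034,-0.003,0],[0.034,-0.003,0],[0.034,-0.003,0],[0.034,-0.003,0],[0.034,-0.003,0],[0.034,-0.003,0],[0.034,-0.003,0],[0.034,-0.003,0],[0.034,-0.003,0],[0.034,-0.003,0],[0.028,-0.001,0],[0,0,0]],"twist":[[0,0,0],[0,0,0],[0,0,0],[0,0,0],[0,0,0],[0,0,0],[0,0,0],[0,0,0],[0,0,0],[0,0,0],[0,0,0],[0,0,0],[0,0,0],[0,0,0],[0,0,0],[0,0,0],[0,0,0]]}'
python3 -c "
from h import *
plan(11.7,(488,345,165),(488,345,60))"
```

```text
t: 5.98
ee_pos: [481.2, 348.9, 159.4]
orientation: [-1.979, -2.438, 0.001]
ft_force: [0.4, -0.5, -0.1]
width: 39.7
grasp_force: 30.0
at [481.2 348.9 159.4] t 6.0 twist [-0.09 -0.04  0.15]
(488, 345, 165) tool mm [-5.1  5.9 -5.6] |d| 10.0
(488, 345, 60) tool mm [  0.   0. 105.] |d| 105.0
```

```bash
python3 -m creep '{"delta_pos":[[0,0.006,0.020],[0,0,0.025],[0,0,0.025],[0,0,0.020],[0,0,0.010],[0,0,0]],"twist":[[0,0,0],[0,0,0],[0,0,0],[0,0,0],[0,0,0],[0,0,0]]}'
python3 -m creep '{"delta_pos":[[0,0,0],[0,0,0],[0,0,0],[0,0,0],[0,0,0],[0,0,-0.025],[0,0,-0.025],[0,0,-0.025],[0,0,-0.025],[0,0,-0.005],[0,0,0]],"twist":[[0,0,0],[0,0,0],[0,0,0],[0,0,0],[0,0,0],[0,0,0],[0,0,0],[0,0,0],[0,0,0],[0,0,0],[0,0,0]]}' 0.8
cat >> h.py <<'E'
def blob(W,x,y,lo,hi,r=40):
    P=W[(W[...,2]>lo)&(W[...,2]<hi)&(np.hypot(W[...,0]-x,W[...,1]-y)<r)]
    if len(P)<10: print('none at',x,y); return
    print(len(P),'med',np.median(P,0).round(1),'mid',((P.min(0)+P.max(0))/2).round(1),'ext',np.ptp(P,axis=0).round(0),'rect',cv2.minAreaRect(P[:,:2].astype(np.float32)))
E
python3 - <<'E'
from h import *
im,W=snap("top"); 
blob(W,653,-57,19,25); blob(W,629,160,22,60); blob(W,488,-54,30,60); blob(W,632,-157,15,60)
plan(-27.8); plan(11.7,(629,160,165),(629,160,3))
E
```

```text
t: 6.48
ee_pos: [487.5, 344.2, 57.6]
orientation: [-1.984, -2.434, 0.009]
ft_force: [0.2, -0.1, 0.4]
width: 39.8
grasp_force: 30.0
t: 7.4
ee_pos: [491.2, 346.7, 168.0]
orientation: [1.984, 2.434, 0.007]
ft_force: [0.6, -0.5, 0.7]
width: 70.1
grasp_force: 0.0
176 med [651.1 -57.2  21.5] mid [654.  -58.4  22.1] ext [44. 46.  6.] rect ((653.2103271484375, -55.579986572265625), (48.57601547241211, 31.715187072753906), 59.911293029785156)
194 med [628.2 160.9  33.7] mid [629.7 159.2  32.6] ext [38. 41. 21.] rect ((628.9675903320312, 162.81814575195312), (34.70631408691406, 40.63765335083008), 27.27817726135254)
243 med [487.7 -54.5  45.8] mid [488.  -53.9  42.9] ext [40. 44. 25.] rect ((491.6028747558594, -53.3441162109375), (44.51519012451172, 38.893306732177734), 63.94963455200195)
none at 632 -157
at [490.3 346.  166.3] t 7.5 twist [ 0.08 -0.07 39.42]
at [490.3 346.  166.3] t 7.5 twist [ 0.1  -0.04 -0.08]
(629, 160, 165) tool mm [-210.3   98.1    1.3] |d| 232.0
(629, 160, 3) tool mm [  0.   0. 162.] |d| 162.0
```

Next is the left ball. It's in the open and well separated from the stamp.

```bash
python3 -m creep '{"delta_pos":[[-0.020,0.009,0],[-0.030,0.014,0],[-0.030,0.014,0],[-0.030,0.014,0],[-0.030,0.014,0],[-0.030,0.014,0],[-0.025,0.012,0],[-0.015,0.007,0],[0,0,0],[0,0,0]],"twist":[[0,0,0],[0,0,0],[0,0,0],[0,0,0],[0,0,0],[0,0,0],[0,0,0],[0,0,0],[0,0,0],[0,0,0]]}'
python3 - <<'E'
from h import *
plan(11.7,(630,160,165),(630,160,3))
im,W=snap("wrist"); blob(W,629,160,20,60)
E
```

```text
t: 8.28
ee_pos: [627.5, 159.5, 164.2]
orientation: [-1.986, -2.432, 0.003]
ft_force: [-0.3, 0.1, -0.8]
width: 70.2
grasp_force: 0.0
at [627.5 159.5 164.2] t 8.3 twist [-0.14 -0.02 -0.17]
(630, 160, 165) tool mm [-0.   2.5 -0.8] |d| 3.0
(630, 160, 3) tool mm [  0.   0. 162.] |d| 162.0
1307 med [631.4 166.7  35.2] mid [631.9 162.   31.3] ext [43. 45. 22.] rect ((631.528076171875, 165.96450805664062), (39.927337646484375, 45.06295394897461), 35.53116226196289)
```

```bash
python3 -m creep '{"delta_pos":[[0.001,0.003,0.020],[0,0,0.025],[0,0,0.025],[0,0,0.025],[0,0,0.025],[0,0,0.020],[0,0,0.015],[0,0,0.006],[0,0,0]],"twist":[[0,0,0],[0,0,0],[0,0,0],[0,0,0],[0,0,0],[0,0,0],[0,0,0],[0,0,0],[0,0,0]]}' 0.8
python3 -m creep '{"delta_pos":[[0,0,0],[0,0,0],[0,0,0],[0,0,0],[0,0,0],[0,0,0],[0,0,0],[0,0,0],[0,0,-0.015],[0,0,-0.025],[0,0,-0.025],[0,0,-0.025],[0,0,-0.025],[0,0,-0.025],[0,0,-0.022],[0,0,0]],"twist":[[0,0,0],[0,0,0],[0,0,0],[0,0,0],[0,0,0],[0,0,0],[0,0,0],[0,0,0],[0,0,0],[0,0,0],[0,0,0],[0,0,0],[0,0,0],[0,0,0],[0,0,0],[0,0,0]]}' 0.2
python3 -c "
from h import *
plan(11.7,(520,340,165),(520,340,60))"
```

```text
t: 9.08
ee_pos: [629.5, 162.2, 3.2]
orientation: [-1.982, -2.435, 0.003]
ft_force: [0.3, -0.8, -1.2]
width: 70.1
grasp_force: 0.0
t: 10.42
ee_pos: [633.7, 162.1, 172.6]
orientation: [1.982, 2.431, 0.01]
ft_force: [0.6, -0.0, 1.0]
width: 39.3
grasp_force: 30.0
at [633.7 162.1 172.6] t 10.4 twist [ 0.48 -0.02 -0.08]
(520, 340, 165) tool mm [197.2 -75.3   7.6] |d| 211.0
(520, 340, 60) tool mm [  0.   0. 105.] |d| 105.0
```

```bash
python3 -m creep '{"delta_pos":[[0.015,-0.006,0],[0.030,-0.011,0],[0.030,-0.011,0],[0.030,-0.011,0],[0.030,-0.011,0],[0.030,-0.011,0],[0.022,-0.010,0],[0.010,-0.004,0],[0,0,0],[0,0,0.020],[0,0,0.025],[0,0,0.025],[0,0,0.020],[0,0,0.012],[0,0,0]],"twist":[[0,0,0],[0,0,0],[0,0,0],[0,0,0],[0,0,0],[0,0,0],[0,0,0],[0,0,0],[0,0,0],[0,0,0],[0,0,0],[0,0,0],[0,0,0],[0,0,0],[0,0,0]]}'
python3 -m creep '{"delta_pos":[[0,0,0],[0,0,0],[0,0,0],[0,0,0],[0,0,0],[0,0,-0.025],[0,0,-0.025],[0,0,-0.025],[0,0,-0.025],[0,0,-0.005],[0,0,0]],"twist":[[0,0,0],[0,0,0],[0,0,0],[0,0,0],[0,0,0],[0,0,0],[0,0,0],[0,0,0],[0,0,0],[0,0,0],[0,0,0]]}' 0.8
python3 - <<'E'
from h import *
im,W=snap("top"); blob(W,653,-57,19,25);blob(W,629,160,15,60)
plan(-28,(653,-56.5,160))
E
```

```text
t: 11.67
ee_pos: [516.6, 337.2, 61.6]
orientation: [-1.985, -2.433, 0.008]
ft_force: [0.0, 0.2, -1.2]
width: 39.3
grasp_force: 30.0
t: 12.58
ee_pos: [519.1, 340.2, 172.2]
orientation: [1.984, 2.434, 0.007]
ft_force: [-0.3, 0.0, -0.2]
width: 70.0
grasp_force: 0.0
183 med [652.8 -57.2  21.8] mid [652.3 -58.4  22. ] ext [45. 46.  6.] rect ((652.51708984375, -55.394710540771484), (48.34897994995117, 32.45229721069336), 60.760929107666016)
none at 629 160
at [518.  339.6 170.3] t 12.6 twist [ 0.08 -0.07 39.63]
(653, -56.5, 160) tool mm [-286.4  305.1   10.3] |d| 419.0
```

```bash
python3 -m creep '{"delta_pos":[[0,0,0],[0,0,0],[0,0,0],[0,0,0],[0,0,0],[0,0,0],[-0.011,0.012,0],[-0.023,0.024,0.001],[-0.023,0.024,0.001],[-0.023,0.024,0.001],[-0.023,0.024,0.001],[-0.023,0.024,0.001],[-0.023,0.024,0.001],[-0.023,0.024,0.001],[-0.023,0.024,0.001],[-0.023,0.024,0.001],[-0.023,0.024,0.001],[-0.023,0.024,0],[-0.018,0.022,0],[0,0,0]],"twist":[[0,0,6.7],[0,0,6.7],[0,0,6.7],[0,0,6.7],[0,0,6.7],[0,0,6.7],[0,0,0],[0,0,0],[0,0,0],[0,0,0],[0,0,0],[0,0,0],[0,0,0],[0,0,0],[0,0,0],[0,0,0],[0,0,0],[0,0,0],[0,0,0],[0,0,0]]}'
python3 - <<'E'
from h import *
im,W=snap("wrist"); blob(W,653,-57,20.5,25); save('w2.png',im)
plan(-29,(653,-56.5,160),(653,-56.5,3))
E
```

```text
t: 14.3
ee_pos: [645.3, -55.4, 157.6]
orientation: [2.704, 1.599, -0.002]
ft_force: [-0.1, -0.4, -0.3]
width: 70.4
grasp_force: 0.0
1172 med [653.5 -58.6  23.3] mid [653.6 -57.2  22.8] ext [45. 48.  4.] rect ((654.530029296875, -57.00940704345703), (42.8182373046875, 31.03121566772461), 60.828983306884766)
at [644.2 -53.2 157.5] t 14.3 twist [-0.12  0.06  0.23]
(653, -56.5, 160) tool mm [ 1.3  9.3 -2.5] |d| 10.0
(653, -56.5, 3) tool mm [  0.   0. 157.] |d| 157.0
```

View pics/w2.png

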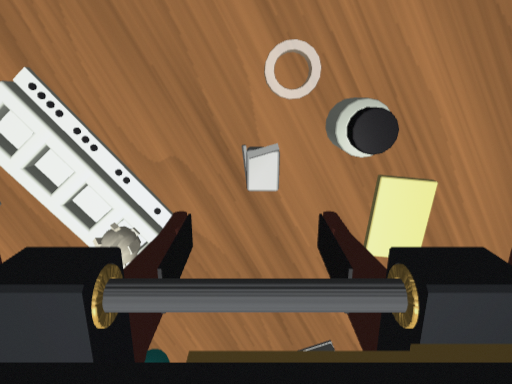

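The chunk is at (263,170), square to the fingers. The tape, pot and cards are clear.

```bash
python3 -m creep '{"delta_pos":[[0.001,0.010,0.010],[0,0,0.025],[0,0,0.025],[0,0,0.025],[0,0,0.025],[0,0,0.023],[0,0,0.015],[0,0,0.006],[0,0,0]],"twist":[[0,0,0],[0,0,0],[0,0,0],[0,0,0],[0,0,0],[0,0,0],[0,0,0],[0,0,0],[0,0,0]]}' 0.7
python3 -m creep '{"delta_pos":[[0,0,0],[0,0,0],[0,0,0],[0,0,0],[0,0,0],[0,0,0],[0,0,0],[0,0,0],[0,0,-0.015],[0,0,-0.025],[0,0,-0.025],[0,0,-0.025],[0,0,-0.025],[0,0,-0.025],[0,0,-0.022],[0,0,0]],"twist":[[0,0,0],[0,0,0],[0,0,0],[0,0,0],[0,0,0],[0,0,0],[0,0,0],[0,0,0],[0,0,0],[0,0,0],[0,0,0],[0,0,0],[0,0,0],[0,0,0],[0,0,0],[0,0,0]]}' 0.2
python3 -c "
from h import *
plan(11.7,(455,352,165),(455,352,60))"
```

```text
t: 15.1
ee_pos: [652.3, -53.8, 3.6]
orientation: [-2.698, -1.604, 0.005]
ft_force: [-0.5, 0.7, 0.1]
width: 61.4
grasp_force: 0.0
t: 16.43
ee_pos: [656.7, -55.0, 173.7]
orientation: [2.697, 1.602, 0.011]
ft_force: [0.4, 0.3, 1.1]
width: 32.0
grasp_force: 30.0
at [656.7 -55.  173.7] t 16.4 twist [ 5.000e-01 -3.000e-02 -4.028e+01]
(455, 352, 165) tool mm [ 439.5 -115.     8.7] |d| 454.0
(455, 352, 60) tool mm [  0.   0. 105.] |d| 105.0
```

```bash
python3 -m creep '{"delta_pos":[[0,0,0],[0,0,0],[0,0,0],[0,0,0],[0,0,0],[0,0,0],[0.020,-0.005,0],[0.035,-0.009,0],[0.035,-0.009,0],[0.035,-0.009,0],[0.035,-0.009,0],[0.035,-0.009,0],[0.035,-0.009,0],[0.035,-0.009,0],[0.035,-0.009,0],[0.035,-0.009,0],[0.035,-0.009,0],[0.035,-0.010,0],[0.025,-0.007,0],[0.010,-0.003,0]],"twist":[[0,0,-6.7],[0,0,-6.7],[0,0,-6.7],[0,0,-6.7],[0,0,-6.7],[0,0,-6.7],[0,0,0],[0,0,0],[0,0,0],[0,0,0],[0,0,0],[0,0,0],[0,0,0],[0,0,0],[0,0,0],[0,0,0],[0,0,0],[0,0,0],[0,0,0],[0,0,0]]}'
python3 -c "
from h import *
plan(11.7,(455,352,165),(455,352,60))"
```

```text
t: 18.1
ee_pos: [450.6, 355.5, 167.2]
orientation: [-1.981, -2.437, 0.001]
ft_force: [-0.2, -0.4, -0.3]
width: 32.0
grasp_force: 30.0
at [450.6 355.5 167.2] t 18.1 twist [-0.04 -0.01  0.08]
(455, 352, 165) tool mm [-4.3  3.6  2.2] |d| 6.0
(455, 352, 60) tool mm [  0.   0. 105.] |d| 105.0
```

```bash
python3 -m creep '{"delta_pos":[[-0.004,0.010,0.010],[0,0,0.020],[0,0,0.025],[0,0,0.025],[0,0,0.020],[0,0,0.007],[0,0,0]],"twist":[[0,0,0],[0,0,0],[0,0,0],[0,0,0],[0,0,0],[0,0,0],[0,0,0]]}'
python3 -m creep '{"delta_pos":[[0,0,0],[0,0,0],[0,0,0],[0,0,0],[0,0,0],[0,0,-0.025],[0,0,-0.025],[0,0,-0.025],[0,0,-0.025],[0,0,-0.005],[0,0,0]],"twist":[[0,0,0],[0,0,0],[0,0,0],[0,0,0],[0,0,0],[0,0,0],[0,0,0],[0,0,0],[0,0,0],[0,0,0],[0,0,0]]}' 0.75
python3 - <<'E'
from h import *
im,W=snap("top"); blob(W,488,-54,25,60);blob(W,653,-57,15,60)
plan(11.7,(490,-54,160))
E
```

```text
t: 18.68
ee_pos: [462.7, 349.1, 58.4]
orientation: [-1.986, -2.433, 0.007]
ft_force: [-0.7, 0.6, 0.3]
width: 32.0
grasp_force: 30.0
t: 19.6
ee_pos: [464.4, 352.1, 168.0]
orientation: [1.984, 2.434, 0.007]
ft_force: [-0.3, -0.6, 0.8]
width: 65.8
grasp_force: 0.0
264 med [487.9 -54.4  45. ] mid [488.7 -51.7  41. ] ext [64. 58. 32.] rect ((487.82720947265625, -54.14061737060547), (59.62446975708008, 57.009010314941406), 10.073978424072266)
none at 653 -57
at [463.4 351.4 166.4] t 19.6 twist [ 0.1  -0.05 -0.07]
(490, -54, 160) tool mm [-402.4  -56.2    6.4] |d| 406.0
```

```bash
python3 -m creep '{"delta_pos":[[-0.015,-0.004,0],[-0.031,-0.004,0.001],[-0.031,-0.004,0.001],[-0.031,-0.004,0.001],[-0.031,-0.004,0.001],[-0.031,-0.004,0.001],[-0.031,-0.004,0.001],[-0.031,-0.004,0],[-0.031,-0.004,0],[-0.031,-0.004,0],[-0.031,-0.004,0],[-0.031,-0.004,0],[-0.031,-0.004,0],[-0.015,-0.004,0],[0,0,0],[0,0,0]],"twist":[[0,0,0],[0,0,0],[0,0,0],[0,0,0],[0,0,0],[0,0,0],[0,0,0],[0,0,0],[0,0,0],[0,0,0],[0,0,0],[0,0,0],[0,0,0],[0,0,0],[0,0,0],[0,0,0]]}'
python3 - <<'E'
from h import *
im,W=snap("wrist"); blob(W,489,-54,26,60); save('w3.png',im); 
P=W[(abs(W[...,2]-22)<3)&(np.hypot(W[...,0]-474,W[...,1]-18)<130)]; print(len(P),cv2.minAreaRect(P[:,:2].astype(np.float32)),np.median(P[:,2]))
plan(11.7,(490,-54.5,160),(490,-54.5,24))
E
```

```text
t: 20.98
ee_pos: [487.8, -54.7, 158.3]
orientation: [-1.986, -2.431, 0.002]
ft_force: [0.4, -0.2, 0.1]
width: 66.0
grasp_force: 0.0
1497 med [490.2 -50.6  48.1] mid [489.6 -53.   41.1] ext [43. 44. 30.] rect ((490.9576110839844, -51.81171798706055), (44.54197311401367, 40.13872146606445), 78.17801666259766)
9098 ((479.2519226074219, 3.9533462524414062), (66.1294174194336, 184.25521850585938), 11.925198554992676) 23.184038650793298
at [488.1 -53.9 158.6] t 21.0 twist [-0.13 -0.06 -0.14]
(490, -54.5, 160) tool mm [-0.9  1.8 -1.4] |d| 2.0
(490, -54.5, 24) tool mm [  0.   0. 136.] |d| 136.0
```

View pics/w3.png

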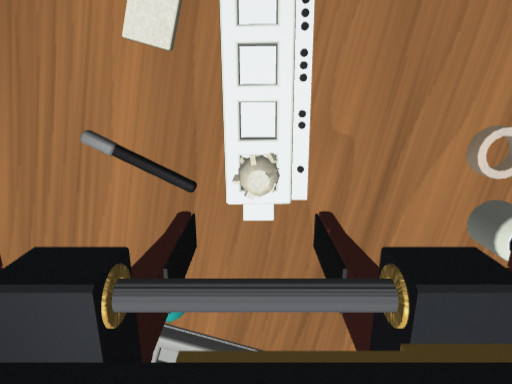

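The ball in pocket 1 is at (258,175), centred between the fingers. The strip is square to the gripper.

```bash
python3 -m creep '{"delta_pos":[[-0.001,0.002,0.010],[0,0,0.025],[0,0,0.025],[0,0,0.025],[0,0,0.020],[0,0,0.015],[0,0,0.010],[0,0,0.004],[0,0,0]],"twist":[[0,0,0],[0,0,0],[0,0,0],[0,0,0],[0,0,0],[0,0,0],[0,0,0],[0,0,0],[0,0,0]]}' 0.75
python3 -m creep '{"delta_pos":[[0,0,0],[0,0,0],[0,0,0],[0,0,0],[0,0,0],[0,0,0],[0,0,0],[0,0,0],[0,0,-0.010],[0,0,-0.020],[0,0,-0.025],[0,0,-0.025],[0,0,-0.025],[0,0,-0.025],[0,0,-0.012],[0,0,0]],"twist":[[0,0,0],[0,0,0],[0,0,0],[0,0,0],[0,0,0],[0,0,0],[0,0,0],[0,0,0],[0,0,0],[0,0,0],[0,0,0],[0,0,0],[0,0,0],[0,0,0],[0,0,0],[0,0,0]]}' 0.2
python3 -c "
from h import *
plan(11.7,(488,350,165),(488,350,60))"
```

```text
t: 21.78
ee_pos: [490.9, -53.8, 24.6]
orientation: [-1.983, -2.435, 0.002]
ft_force: [-0.3, 0.7, 0.8]
width: 65.8
grasp_force: 0.0
t: 23.12
ee_pos: [493.3, -54.7, 171.1]
orientation: [1.982, 2.431, 0.005]
ft_force: [0.4, 0.7, -0.9]
width: 39.1
grasp_force: 30.0
at [493.3 -54.7 171.1] t 23.1 twist [ 0.32  0.11 -0.08]
(488, 350, 165) tool mm [397.4  76.8   6.1] |d| 405.0
(488, 350, 60) tool mm [  0.   0. 105.] |d| 105.0
```

```bash
python3 -m creep '{"delta_pos":[[0.015,0.005,0],[0.031,0.005,0],[0.031,0.006,0],[0.031,0.006,0],[0.031,0.006,0],[0.031,0.006,0],[0.031,0.006,0],[0.031,0.006,0],[0.031,0.006,0],[0.031,0.006,0],[0.031,0.006,0],[0.031,0.006,0],[0.031,0.006,0],[0.010,0.003,0],[0,0,0],[0,0,0]],"twist":[[0,0,0],[0,0,0],[0,0,0],[0,0,0],[0,0,0],[0,0,0],[0,0,0],[0,0,0],[0,0,0],[0,0,0],[0,0,0],[0,0,0],[0,0,0],[0,0,0],[0,0,0],[0,0,0]]}'
python3 -m creep '{"delta_pos":[[0,0,0.020],[0,0,0.025],[0,0,0.025],[0,0,0.015],[0,0,0],[0,0,0]],"twist":[[0,0,0],[0,0,0],[0,0,0],[0,0,0],[0,0,0],[0,0,0]]}'
python3 -m creep '{"delta_pos":[[0,0,0],[0,0,0],[0,0,0],[0,0,0],[0,0,0],[0,0,-0.020],[0,0,-0.025],[0,0,-0.025],[0,0,-0.010],[0,0,0],[0,0,0]],"twist":[[0,0,0],[0,0,0],[0,0,0],[0,0,0],[0,0,0],[0,0,0],[0,0,0],[0,0,0],[0,0,0],[0,0,0],[0,0,0]]}' 0.75
python3 - <<'E'
from h import *
plan(83,(500,0,220),(429.8,-348.6,165))
E
```

```text
t: 24.45
ee_pos: [488.2, 349.6, 166.7]
orientation: [-1.983, -2.436, 0.003]
ft_force: [-0.0, -0.9, 0.1]
width: 39.1
grasp_force: 30.0
t: 24.95
ee_pos: [488.5, 348.3, 82.0]
orientation: [-1.987, -2.433, 0.004]
ft_force: [0.8, -0.5, 0.5]
width: 39.5
grasp_force: 30.0
t: 25.87
ee_pos: [488.9, 350.4, 162.7]
orientation: [1.985, 2.435, 0.001]
ft_force: [0.6, -0.7, -0.4]
width: 65.9
grasp_force: 0.0
at [488.9 350.4 162.7] t 25.9 twist [ 5.000e-02  1.000e-02 -7.137e+01]
(500, 0, 220) tool mm [ -53.7 -346.4  -57.3] |d| 355.0
(429.8, -348.6, 165) tool mm [  27.2 -354.6   55. ] |d| 360.0
```

```bash
python3 -m creep '{"delta_pos":[[0,0,0],[0,0,0],[0,0,0],[0,0,0],[0,0,0],[0,0,0],[0,0,0],[0,0,0],[0,0,0],[0,0,0],[-0.001,-0.020,0],[-0.001,-0.035,0],[-0.001,-0.035,0],[-0.001,-0.035,0],[-0.001,-0.035,0],[-0.001,-0.035,0],[-0.001,-0.035,0],[-0.001,-0.035,0],[-0.001,-0.035,0],[-0.001,-0.035,0]],"twist":[[0,0,-7.14],[0,0,-7.14],[0,0,-7.14],[0,0,-7.14],[0,0,-7.14],[0,0,-7.14],[0,0,-7.14],[0,0,-7.14],[0,0,-7.14],[0,0,-7.14],[0,0,0],[0,0,0],[0,0,0],[0,0,0],[0,0,0],[0,0,0],[0,0,0],[0,0,0],[0,0,0],[0,0,0]]}' 0.8
python3 -m creep '{"delta_pos":[[-0.002,-0.035,0],[-0.002,-0.035,0],[-0.002,-0.035,0],[-0.002,-0.035,0],[-0.002,-0.035,0],[-0.002,-0.035,0],[-0.002,-0.035,0],[-0.002,-0.035,0],[-0.002,-0.035,0],[-0.002,-0.025,0],[0,-0.016,0],[0,0,0],[0,0,0],[0,0,0]],"twist":[[0,0,0],[0,0,0],[0,0,0],[0,0,0],[0,0,0],[0,0,0],[0,0,0],[0,0,0],[0,0,0],[0,0,0],[0,0,0],[0,0,0],[0,0,0],[0,0,0]]}'
python3 - <<'E'
from h import *
im,W=snap("top"); w,Ww=snap("wrist")
save('c.png',np.hstack([cv2.resize(im[150:290,50:330],(560,280)),np.zeros((280,5,3),np.uint8),cv2.resize(w,(235,280))]))
blob(Ww,430,-349,50,90,30)
P=Ww[(abs(Ww[...,2]-23)<2.5)&(np.hypot(Ww[...,0]-504,Ww[...,1]+358)<150)]; print(len(P),cv2.minAreaRect(P[:,:2].astype(np.float32)),np.median(P[:,2]))
plan(82.9,(430,-349,165),(430,-349,26))
E
```

```text
t: 27.53
ee_pos: [456.5, 15.1, 161.1]
orientation: [-0.19, -3.133, 0.0]
ft_force: [1.0, -0.2, 0.5]
width: 70.2
grasp_force: 0.0
t: 28.7
ee_pos: [434.2, -337.7, 161.7]
orientation: [-0.19, -3.134, -0.003]
ft_force: [-0.7, -0.4, -0.4]
width: 70.6
grasp_force: 0.0
1613 med [ 427.8 -348.1   62.5] mid [ 431.3 -349.2   60. ] ext [41. 41. 20.] rect ((430.77227783203125, -348.8886413574219), (41.186885833740234, 39.687744140625), 58.763267517089844)
11517 ((523.5479125976562, -359.9379577636719), (165.7038116455078, 251.43748474121094), 83.31822204589844) 23.09693986883036
at [ 434.7 -337.6  162.3] t 28.8 twist [ 0.04 -0.05  0.21]
(430, -349, 165) tool mm [  3.3 -11.9  -2.7] |d| 13.0
(430, -349, 26) tool mm [  0.   0. 139.] |d| 139.0
```

View pics/c.png

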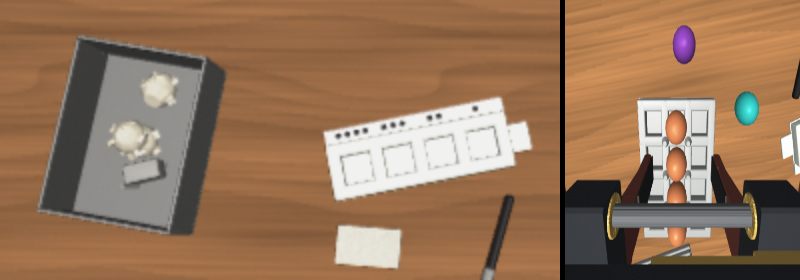

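All four scraps (three balls and the chunk) are in the bin, around (145,135), and the strip's pockets are empty. On the wrist view the nearest egg is under the TCP. Now egg 1, which goes to pocket 1.

```bash
python3 -m creep '{"delta_pos":[[0.003,-0.012,0.010],[0,0,0.020],[0,0,0.020],[0,0,0.020],[0,0,0.015],[0,0,0],[0,0,0]],"twist":[[0,0,0],[0,0,0],[0,0,0],[0,0,0],[0,0,0],[0,0,0],[0,0,0]]}' 0.8
python3 -c "
from h import *
plan(82.9,(430.3,-348.8,26))"
```

```text
t: 29.38
ee_pos: [429.8, -350.3, 76.8]
orientation: [-0.19, -3.134, -0.002]
ft_force: [0.4, -0.8, 0.4]
width: 70.3
grasp_force: 0.0
at [ 429.8 -350.3   76.8] t 29.4 twist [ 0.06 -0.1   0.16]
(430.3, -348.8, 26) tool mm [-0.3  1.5 50.8] |d| 51.0
```

```bash
python3 -m creep '{"delta_pos":[[0,0.001,0.015],[0,0,0.015],[0,0,0.012],[0,0,0.006],[0,0,0.002],[0,0,0],[0,0,0]],"twist":[[0,0,0],[0,0,0],[0,0,0],[0,0,0],[0,0,0],[0,0,0],[0,0,0]]}' 0.8
python3 -m creep '{"delta_pos":[[0,0,0],[0,0,0],[0,0,0],[0,0,0],[0,0,0],[0,0,0],[0,0,0],[0,0,0]],"twist":[[0,0,0],[0,0,0],[0,0,0],[0,0,0],[0,0,0],[0,0,0],[0,0,0],[0,0,0]]}' 0.49
```

```text
t: 29.97
ee_pos: [430.8, -350.1, 28.2]
orientation: [0.191, 3.135, -0.001]
ft_force: [0.4, -0.4, 0.3]
width: 70.2
grasp_force: 0.0
t: 30.63
ee_pos: [430.6, -349.8, 27.9]
orientation: [0.191, 3.136, -0.0]
ft_force: [-0.8, 1.8, 2.2]
width: 43.0
grasp_force: 11.5
```

Grip of 11.5 N at the 0.49 opening, which is light. Now lift.

```bash
python3 -m creep '{"delta_pos":[[0,0,-0.005],[0,0,-0.010],[0,0,-0.015],[0,0,-0.020],[0,0,-0.020],[0,0,-0.020],[0,0,-0.015],[0,0,-0.010],[0,0,0]],"twist":[[0,0,0],[0,0,0],[0,0,0],[0,0,0],[0,0,0],[0,0,0],[0,0,0],[0,0,0],[0,0,0]]}'
python3 -c "
from h import *
plan(11.7,(489.4,-55.2,145),(489.4,-55.2,27))"
```

```text
t: 31.38
ee_pos: [431.5, -350.7, 145.3]
orientation: [0.191, 3.132, -0.004]
ft_force: [0.2, -0.5, -0.5]
width: 43.1
grasp_force: 11.5
at [ 431.5 -350.7  145.3] t 31.4 twist [1.000e-02 2.600e-01 7.133e+01]
(489.4, -55.2, 145) tool mm [277.6 116.6   0.3] |d| 301.0
(489.4, -55.2, 27) tool mm [  0.   0. 118.] |d| 118.0
```

```bash
python3 -m creep '{"delta_pos":[[0,0,0],[0,0,0],[0,0,0],[0,0,0],[0,0,0],[0,0,0],[0,0,0],[0,0,0],[0,0,0],[0,0,0],[0,0,0],[0,0,0],[0,0,0],[0,0,0]],"twist":[[0,0,3],[0,0,5],[0,0,6],[0,0,6],[0,0,6],[0,0,6],[0,0,6],[0,0,6],[0,0,6],[0,0,6],[0,0,6],[0,0,5],[0,0,3],[0,0,1.3]]}'
python3 -m creep '{"delta_pos":[[0.010,0.004,0],[0.018,0.008,0],[0.020,0.009,0],[0.020,0.009,0],[0.020,0.009,0],[0.020,0.009,0],[0.020,0.009,0],[0.020,0.008,0],[0.020,0.008,0],[0.020,0.008,0],[0.020,0.008,0],[0.020,0.008,0],[0.020,0.008,0],[0.018,0.007,0],[0.012,0.005,0],[0,0,0],[0,0,0],[0,0,0]],"twist":[[0,0,0],[0,0,0],[0,0,0],[0,0,0],[0,0,0],[0,0,0],[0,0,0],[0,0,0],[0,0,0],[0,0,0],[0,0,0],[0,0,0],[0,0,0],[0,0,0],[0,0,0],[0,0,0],[0,0,0],[0,0,0]]}'
python3 - <<'E'
from h import *
plan(11.7,(489.4,-55.2,145),(489.4,-55.2,27))
w,W=snap("wrist"); save('w4.png',w)
# rims/strip flat check, pockets 2..4 holes
P=W[(abs(W[...,2]-23)<2.5)&(np.hypot(W[...,0]-474,W[...,1]-18)<130)]; r=cv2.minAreaRect(P[:,:2].astype(np.float32)); print(r); print(cv2.boxPoints(r).round(1).tolist())
im,T=snap("top"); P=T[(abs(T[...,2]-21.5)<2.5)&(np.hypot(T[...,0]-474,T[...,1]-18)<130)]; r=cv2.minAreaRect(P[:,:2].astype(np.float32)); print(r)
E
```

```text
t: 32.55
ee_pos: [430.0, -349.3, 141.8]
orientation: [-1.985, -2.433, -0.0]
ft_force: [-0.2, 0.7, -1.0]
width: 43.2
grasp_force: 11.5
t: 34.05
ee_pos: [488.2, -53.8, 142.5]
orientation: [-1.981, -2.438, 0.001]
ft_force: [0.3, 0.8, -1.4]
width: 43.1
grasp_force: 11.5
at [488.2 -53.8 142.5] t 34.0 twist [-0.03  0.    0.09]
(489.4, -55.2, 145) tool mm [-1.6  0.9 -2.5] |d| 3.0
(489.4, -55.2, 27) tool mm [  0.   0. 118.] |d| 118.0
((479.5749206542969, 2.377838134765625), (65.89360046386719, 179.73081970214844), 11.92562484741211)
[[428.79998779296875, 83.5], [465.8999938964844, -92.4000015258789], [530.4000244140625, -78.69999694824219], [493.20001220703125, 97.0999984741211]]
((468.39013671875, 46.21491622924805), (65.46168518066406, 157.29417419433594), 12.038918495178223)
```

View pics/w4.png

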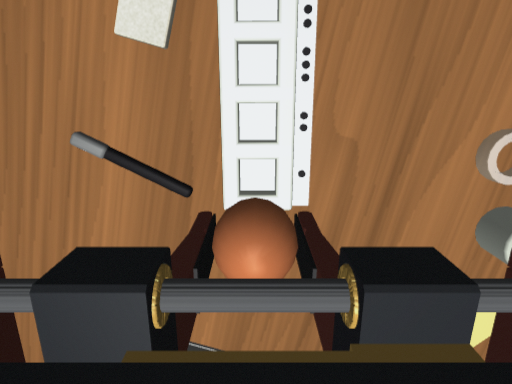

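The egg hangs upright between the fingers at (255,240), with pocket 1 empty at (258,176). Top and wrist estimates of the pocket differ by about 2 mm, so I aim at the mean.

```bash
python3 -m creep '{"delta_pos":[[-0.001,0.002,0.010],[0,0,0.020],[0,0,0.020],[0,0,0.015],[0,0,0.010],[0,0,0.005],[0,0,0],[0,0,0]],"twist":[[0,0,0],[0,0,0],[0,0,0],[0,0,0],[0,0,0],[0,0,0],[0,0,0],[0,0,0]]}'
python3 -c "
from h import *
plan(11.7,(490.2,-54.3,28))"
```

```text
t: 34.82
ee_pos: [490.9, -54.6, 62.7]
orientation: [-1.983, -2.436, 0.0]
ft_force: [0.8, -0.3, -0.9]
width: 43.0
grasp_force: 11.5
at [490.9 -54.6  62.7] t 34.8 twist [-0.   -0.    0.01]
(490.2, -54.3, 28) tool mm [ 0.4 -0.6 34.7] |d| 35.0
```

```bash
python3 -m creep '{"delta_pos":[[0,0,0.006],[0,0,0.006],[0,0,0.005],[0,0,0.004],[0,0,0.003],[0,0,0.003],[0,0,0.002],[0,0,0.002],[0,0,0.001],[0,0,0],[0,0,0]],"twist":[[0,0,0],[0,0,0],[0,0,0],[0,0,0],[0,0,0],[0,0,0],[0,0,0],[0,0,0],[0,0,0],[0,0,0],[0,0,0]]}'
python3 -m creep '{"delta_pos":[[0,0,0.001],[0,0,0.001],[0,0,0],[0,0,0]],"twist":[[0,0,0],[0,0,0],[0,0,0],[0,0,0]]}'
```

```text
t: 35.73
ee_pos: [490.7, -54.4, 30.7]
orientation: [1.983, 2.437, -0.0]
ft_force: [-0.4, 0.3, -1.0]
width: 42.7
grasp_force: 11.5
t: 36.07
ee_pos: [490.7, -54.4, 28.6]
orientation: [-1.983, -2.437, 0.0]
ft_force: [0.2, 0.4, -1.3]
width: 43.2
grasp_force: 11.5
```

```bash
python3 -m creep '{"delta_pos":[[0,0,0.0005],[0,0,0.0005],[0,0,0],[0,0,0]],"twist":[[0,0,0],[0,0,0],[0,0,0],[0,0,0]]}'
python3 -m creep '{"delta_pos":[[0,0,0.0005],[0,0,0.0005],[0,0,0],[0,0,0]],"twist":[[0,0,0],[0,0,0],[0,0,0],[0,0,0]]}'
```

```text
t: 36.4
ee_pos: [490.8, -54.4, 27.8]
orientation: [1.983, 2.437, 0.0]
ft_force: [-0.4, 0.3, 2.9]
width: 43.5
grasp_force: 11.5
t: 36.73
ee_pos: [490.8, -54.4, 27.4]
orientation: [1.983, 2.437, 0.0]
ft_force: [-3.6, 0.0, 12.3]
width: 43.1
grasp_force: 11.5
```

Contact felt, so the egg is seated. I ease back slightly, open and rise.

```bash
python3 -m creep '{"delta_pos":[[0,0,-0.001],[0,0,0],[0,0,0]],"twist":[[0,0,0],[0,0,0],[0,0,0]]}'
python3 -m creep '{"delta_pos":[[0,0,0],[0,0,0],[0,0,0],[0,0,0],[0,0,0],[0,0,-0.008],[0,0,-0.015],[0,0,-0.025],[0,0,-0.025],[0,0,-0.025],[0,0,-0.020],[0,0,0],[0,0,0]],"twist":[[0,0,0],[0,0,0],[0,0,0],[0,0,0],[0,0,0],[0,0,0],[0,0,0],[0,0,0],[0,0,0],[0,0,0],[0,0,0],[0,0,0],[0,0,0]]}' 0.75
python3 - <<'E'
from h import *
w,W=snap("wrist"); blob(W,490,-54.5,50,90,35); save('w5.png',w)
plan(82.9,(479.4,-354.9,150))
E
```

```text
t: 36.98
ee_pos: [490.7, -54.4, 27.6]
orientation: [1.983, 2.437, 0.0]
ft_force: [-0.8, -0.4, 1.3]
width: 43.0
grasp_force: 11.5
t: 38.07
ee_pos: [491.4, -54.4, 147.0]
orientation: [1.981, 2.435, 0.002]
ft_force: [0.0, -0.3, -0.6]
width: 65.8
grasp_force: 0.0
1765 med [490.7 -50.4  62.5] mid [491.4 -54.   60.2] ext [41. 41. 20.] rect ((491.1238708496094, -53.48228454589844), (41.1489143371582, 39.46781539916992), 28.25218391418457)
at [490.6 -54.3 145.9] t 38.1 twist [ 2.000e-02  3.000e-02 -7.117e+01]
(479.4, -354.9, 150) tool mm [ -26.1 -299.6   -4.1] |d| 301.0
```

View pics/w5.png

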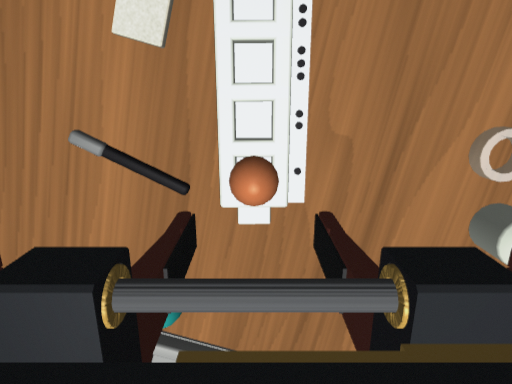

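Egg 1 stands upright in pocket 1 at (254,181), at the same height as it had in the tray. Next is egg 2, at x≈480.

```bash
python3 -m creep '{"delta_pos":[[0,0,0],[0,0,0],[0,0,0],[0,0,0],[0,0,0],[0,0,0],[0,0,0],[0,0,0],[0,0,0],[0,0,0],[-0.002,-0.020,0],[-0.003,-0.033,0],[-0.003,-0.035,0],[-0.003,-0.035,0],[-0.003,-0.035,0],[-0.003,-0.035,0],[-0.003,-0.035,0],[-0.003,-0.035,0],[-0.003,-0.023,0],[0,-0.014,0]],"twist":[[0,0,-7.12],[0,0,-7.12],[0,0,-7.12],[0,0,-7.12],[0,0,-7.12],[0,0,-7.12],[0,0,-7.12],[0,0,-7.12],[0,0,-7.12],[0,0,-7.12],[0,0,0],[0,0,0],[0,0,0],[0,0,0],[0,0,0],[0,0,0],[0,0,0],[0,0,0],[0,0,0],[0,0,0]]}' 0.8
python3 -m creep '{"delta_pos":[[0,0,0],[0,0,0],[0,0,0]],"twist":[[0,0,0],[0,0,0],[0,0,0]]}'
python3 - <<'E'
from h import *
w,W=snap("wrist"); blob(W,480,-355,50,90,28)
plan(82.9,(479.8,-355,28))
E
```

```text
t: 39.78
ee_pos: [478.7, -357.5, 144.0]
orientation: [-0.197, -3.134, -0.001]
ft_force: [0.1, 0.3, 0.2]
width: 70.1
grasp_force: 0.0
t: 40.03
ee_pos: [479.0, -353.6, 144.8]
orientation: [-0.193, -3.134, -0.002]
ft_force: [0.1, 0.8, -0.7]
width: 70.6
grasp_force: 0.0
1793 med [ 477.1 -354.5   62.4] mid [ 479.9 -354.9   60.2] ext [39. 42. 20.] rect ((479.9957275390625, -355.1488952636719), (39.00923156738281, 41.355796813964844), 5.81573486328125)
at [ 479.3 -353.5  145.1] t 40.1 twist [ 0.06 -0.08  0.09]
(479.8, -355, 28) tool mm [ -0.7  -1.4 117.1] |d| 117.0
```

```bash
python3 -m creep '{"delta_pos":[[-0.001,-0.001,0.010],[0,0,0.020],[0,0,0.020],[0,0,0.020],[0,0,0.015],[0,0,0.012],[0,0,0.010],[0,0,0.006],[0,0,0.003],[0,0,0.001],[0,0,0],[0,0,0]],"twist":[[0,0,0],[0,0,0],[0,0,0],[0,0,0],[0,0,0],[0,0,0],[0,0,0],[0,0,0],[0,0,0],[0,0,0],[0,0,0],[0,0,0]]}'
python3 -m creep '{"delta_pos":[[0,0,0],[0,0,0],[0,0,0],[0,0,0],[0,0,0],[0,0,0],[0,0,0],[0,0,0]],"twist":[[0,0,0],[0,0,0],[0,0,0],[0,0,0],[0,0,0],[0,0,0],[0,0,0],[0,0,0]]}' 0.49
python3 -m creep '{"delta_pos":[[0,0,-0.005],[0,0,-0.010],[0,0,-0.015],[0,0,-0.020],[0,0,-0.020],[0,0,-0.020],[0,0,-0.015],[0,0,-0.010],[0,0,0]],"twist":[[0,0,0],[0,0,0],[0,0,0],[0,0,0],[0,0,0],[0,0,0],[0,0,0],[0,0,0],[0,0,0]]}'
python3 -c "
from h import *
plan(11.7,(480.2,-5.4,145))"
```

```text
t: 41.08
ee_pos: [480.9, -356.7, 29.3]
orientation: [0.194, 3.135, -0.001]
ft_force: [-0.4, -0.1, 0.2]
width: 70.1
grasp_force: 0.0
t: 41.75
ee_pos: [480.5, -356.4, 28.8]
orientation: [0.194, 3.136, -0.0]
ft_force: [-0.6, 1.4, 2.6]
width: 43.3
grasp_force: 11.5
t: 42.5
ee_pos: [481.6, -357.3, 146.5]
orientation: [0.193, 3.132, -0.004]
ft_force: [0.8, -0.0, -0.9]
width: 43.4
grasp_force: 11.5
at [ 481.6 -357.3  146.5] t 42.5 twist [2.000e-02 2.700e-01 7.123e+01]
(480.2, -5.4, 145) tool mm [344.9  70.    1.5] |d| 352.0
```

```bash
python3 -m creep '{"delta_pos":[[0,0,0],[0,0,0],[0,0,0],[0,0,0],[0,0,0],[0,0,0],[0,0,0],[0,0,0],[0,0,0],[0,0,0],[0,0,0],[0,0,0],[0,0,0],[0,0,0]],"twist":[[0,0,3],[0,0,5],[0,0,6],[0,0,6],[0,0,6],[0,0,6],[0,0,6],[0,0,6],[0,0,6],[0,0,6],[0,0,6],[0,0,5],[0,0,3],[0,0,1.2]]}'
python3 -m creep '{"delta_pos":[[0.010,0.004,0],[0.017,0.004,0],[0.020,0.004,0],[0.020,0.004,0],[0.020,0.004,0],[0.020,0.004,0],[0.020,0.004,0],[0.020,0.004,0],[0.020,0.004,0],[0.020,0.004,0],[0.020,0.004,0],[0.020,0.004,0],[0.020,0.004,0],[0.020,0.004,0],[0.020,0.004,0],[0.020,0.004,0],[0.020,0.004,0],[0.016,0.002,0],[0,0,0],[0,0,0]],"twist":[[0,0,0],[0,0,0],[0,0,0],[0,0,0],[0,0,0],[0,0,0],[0,0,0],[0,0,0],[0,0,0],[0,0,0],[0,0,0],[0,0,0],[0,0,0],[0,0,0],[0,0,0],[0,0,0],[0,0,0],[0,0,0],[0,0,0],[0,0,0]]}'
python3 -m creep '{"delta_pos":[[0,0,0],[0,0,0],[0,0,0]],"twist":[[0,0,0],[0,0,0],[0,0,0]]}'
python3 - <<'E'
from h import *
plan(11.7,(480.0,-5.4,28))
E
```

```text
t: 43.67
ee_pos: [479.9, -356.0, 142.7]
orientation: [-1.985, -2.433, 0.0]
ft_force: [0.1, 0.3, -1.3]
width: 43.4
grasp_force: 11.5
t: 45.33
ee_pos: [478.4, -4.9, 143.6]
orientation: [-1.978, -2.44, 0.001]
ft_force: [1.0, -0.5, 0.1]
width: 43.0
grasp_force: 11.5
t: 45.58
ee_pos: [479.2, -6.9, 143.7]
orientation: [-1.984, -2.436, 0.0]
ft_force: [0.5, -0.0, -1.2]
width: 43.2
grasp_force: 11.5
at [479.2  -6.9 143.7] t 45.6 twist [-0.    0.   -0.01]
(480.0, -5.4, 28) tool mm [  1.3   1.1 115.7] |d| 116.0
```

```bash
python3 -m creep '{"delta_pos":[[0.001,0.001,0.010],[0,0,0.020],[0,0,0.020],[0,0,0.015],[0,0,0.010],[0,0,0.005],[0,0,0],[0,0,0],[0,0,0]],"twist":[[0,0,0],[0,0,0],[0,0,0],[0,0,0],[0,0,0],[0,0,0],[0,0,0],[0,0,0],[0,0,0]]}'
python3 -c "
from h import *
plan(11.7,(480.0,-5.4,31))"
```

```text
t: 46.33
ee_pos: [480.6, -5.2, 64.3]
orientation: [1.982, 2.436, 0.001]
ft_force: [0.1, -1.7, -0.7]
width: 43.2
grasp_force: 11.5
at [480.6  -5.2  64.3] t 46.3 twist [0.06 0.02 0.02]
(480.0, -5.4, 31) tool mm [-0.  -0.6 33.3] |d| 33.0
```

```bash
python3 -m creep '{"delta_pos":[[0,-0.0005,0.006],[0,0,0.006],[0,0,0.006],[0,0,0.005],[0,0,0.004],[0,0,0.003],[0,0,0.002],[0,0,0.001],[0,0,0.001],[0,0,0],[0,0,0]],"twist":[[0,0,0],[0,0,0],[0,0,0],[0,0,0],[0,0,0],[0,0,0],[0,0,0],[0,0,0],[0,0,0],[0,0,0],[0,0,0]]}'
python3 -m creep '{"delta_pos":[[0,0,0.0005],[0,0,0.0005],[0,0,0],[0,0,0]],"twist":[[0,0,0],[0,0,0],[0,0,0],[0,0,0]]}'
```

```text
t: 47.25
ee_pos: [479.6, -5.2, 29.8]
orientation: [1.983, 2.437, 0.0]
ft_force: [-0.5, 0.6, -1.2]
width: 43.0
grasp_force: 11.5
t: 47.58
ee_pos: [479.7, -5.3, 28.8]
orientation: [1.983, 2.437, 0.0]
ft_force: [-0.7, 0.3, 0.7]
width: 43.6
grasp_force: 11.5
```

```bash
python3 -m creep '{"delta_pos":[[0,0,0.0003],[0,0,0.0002],[0,0,0],[0,0,0]],"twist":[[0,0,0],[0,0,0],[0,0,0],[0,0,0]]}'
python3 -m creep '{"delta_pos":[[0,0,0],[0,0,0],[0,0,0],[0,0,0],[0,0,0],[0,0,-0.008],[0,0,-0.015],[0,0,-0.025],[0,0,-0.025],[0,0,-0.025],[0,0,-0.020],[0,0,0],[0,0,0]],"twist":[[0,0,0],[0,0,0],[0,0,0],[0,0,0],[0,0,0],[0,0,0],[0,0,0],[0,0,0],[0,0,0],[0,0,0],[0,0,0],[0,0,0],[0,0,0]]}' 0.75
python3 - <<'E'
from h import *
w,W=snap("wrist"); blob(W,480,-5.4,50,90,24)
plan(82.9,(529.2,-361,147))
E
```

```text
t: 47.92
ee_pos: [479.7, -5.2, 28.7]
orientation: [1.983, 2.436, 0.0]
ft_force: [-1.8, -0.8, 7.3]
width: 43.3
grasp_force: 11.5
t: 49.0
ee_pos: [480.3, -5.3, 147.5]
orientation: [1.981, 2.435, 0.003]
ft_force: [0.6, 0.1, 0.9]
width: 65.5
grasp_force: 0.0
1766 med [479.6  -0.9  62.4] mid [480.5  -4.2  60. ] ext [41. 40. 20.] rect ((479.9995422363281, -4.07244873046875), (41.18579864501953, 39.628726959228516), 43.377647399902344)
at [479.4  -5.2 146.4] t 49.0 twist [ 3.000e-02  3.000e-02 -7.118e+01]
(529.2, -361, 147) tool mm [ -93.4 -346.9   -0.6] |d| 359.0
```

Egg 2 is seated, with the same top height and shape as egg 1. Now egg 3.

```bash
python3 -m creep '{"delta_pos":[[0,0,0],[0,0,0],[0,0,0],[0,0,0],[0,0,0],[0,0,0],[0,0,0],[0,0,0],[0,0,0],[0,0,0],[-0.005,-0.018,0],[-0.008,-0.030,0],[-0.009,-0.033,0],[-0.009,-0.033,0],[-0.009,-0.033,0],[-0.009,-0.033,0],[-0.009,-0.033,0],[-0.009,-0.033,0],[-0.009,-0.033,0],[-0.008,-0.033,0]],"twist":[[0,0,-7.12],[0,0,-7.12],[0,0,-7.12],[0,0,-7.12],[0,0,-7.12],[0,0,-7.12],[0,0,-7.12],[0,0,-7.12],[0,0,-7.12],[0,0,-7.12],[0,0,0],[0,0,0],[0,0,0],[0,0,0],[0,0,0],[0,0,0],[0,0,0],[0,0,0],[0,0,0],[0,0,0]]}' 0.8
python3 -m creep '{"delta_pos":[[-0.006,-0.023,0],[-0.004,-0.012,0],[0,0,0],[0,0,0],[0,0,0]],"twist":[[0,0,0],[0,0,0],[0,0,0],[0,0,0],[0,0,0]]}'
python3 - <<'E'
from h import *
w,W=snap("wrist"); blob(W,529,-361,50,90,25)
plan(82.9,(529.2,-361,28))
E
```

```text
t: 50.72
ee_pos: [523.5, -326.4, 144.1]
orientation: [-0.194, -3.133, -0.003]
ft_force: [0.3, 0.8, 0.4]
width: 70.7
grasp_force: 0.0
t: 51.13
ee_pos: [529.4, -359.4, 145.2]
orientation: [-0.193, -3.134, -0.002]
ft_force: [0.0, 1.1, -0.0]
width: 70.1
grasp_force: 0.0
1785 med [ 526.8 -360.4   62.5] mid [ 529.7 -360.8   60.1] ext [39. 41. 20.] rect ((529.7647705078125, -360.775634765625), (40.93523025512695, 38.95791244506836), 83.20664978027344)
at [ 529.7 -359.3  145.6] t 51.2 twist [ 0.06 -0.09  0.1 ]
(529.2, -361, 28) tool mm [  0.2  -1.7 117.6] |d| 118.0
```

```bash
python3 -m creep '{"delta_pos":[[0,0,0.010],[0,0,0.020],[0,0,0.020],[0,0,0.020],[0,0,0.015],[0,0,0.012],[0,0,0.010],[0,0,0.006],[0,0,0.003],[0,0,0.002],[0,0,0],[0,0,0]],"twist":[[0,0,0],[0,0,0],[0,0,0],[0,0,0],[0,0,0],[0,0,0],[0,0,0],[0,0,0],[0,0,0],[0,0,0],[0,0,0],[0,0,0]]}'
python3 -m creep '{"delta_pos":[[0,0,0],[0,0,0],[0,0,0],[0,0,0],[0,0,0],[0,0,0],[0,0,0],[0,0,0]],"twist":[[0,0,0],[0,0,0],[0,0,0],[0,0,0],[0,0,0],[0,0,0],[0,0,0],[0,0,0]]}' 0.49
python3 -m creep '{"delta_pos":[[0,0,-0.005],[0,0,-0.010],[0,0,-0.015],[0,0,-0.020],[0,0,-0.020],[0,0,-0.020],[0,0,-0.015],[0,0,-0.010],[0,0,0]],"twist":[[0,0,0],[0,0,0],[0,0,0],[0,0,0],[0,0,0],[0,0,0],[0,0,0],[0,0,0],[0,0,0]]}'
python3 -c "
from h import *
plan(11.7,(470.0,43.6,145))"
```

```text
t: 52.18
ee_pos: [530.5, -361.4, 28.8]
orientation: [0.194, 3.135, -0.001]
ft_force: [0.2, -0.0, 0.6]
width: 70.2
grasp_force: 0.0
t: 52.85
ee_pos: [530.2, -361.2, 28.3]
orientation: [0.194, 3.135, -0.0]
ft_force: [0.2, 0.6, 1.5]
width: 43.3
grasp_force: 11.5
t: 53.6
ee_pos: [531.5, -362.2, 146.8]
orientation: [0.193, 3.131, -0.004]
ft_force: [0.5, -0.5, -0.5]
width: 43.2
grasp_force: 11.5
at [ 531.5 -362.2  146.8] t 53.6 twist [4.000e-02 3.200e-01 7.123e+01]
(470.0, 43.6, 145) tool mm [409.8  22.    1.8] |d| 410.0
```

```bash
python3 -m creep '{"delta_pos":[[0,0,0],[0,0,0],[0,0,0],[0,0,0],[0,0,0],[0,0,0],[0,0,0],[0,0,0],[0,0,0],[0,0,0],[0,0,0],[0,0,0],[0,0,0],[0,0,0]],"twist":[[0,0,3],[0,0,5],[0,0,6],[0,0,6],[0,0,6],[0,0,6],[0,0,6],[0,0,6],[0,0,6],[0,0,6],[0,0,6],[0,0,5],[0,0,3],[0,0,1.2]]}'
python3 -m creep '{"delta_pos":[[0.010,0.001,0],[0.018,0.001,0],[0.023,0.001,0],[0.023,0.001,0],[0.023,0.001,0],[0.023,0.001,0],[0.023,0.001,0],[0.023,0.001,0],[0.023,0.001,0],[0.023,0.001,0],[0.023,0.001,0],[0.023,0.001,0],[0.023,0.001,0],[0.023,0.001,0],[0.023,0.001,0],[0.023,0.002,0],[0.023,0.002,0],[0.023,0.002,0],[0.014,0.002,0],[0,0,0]],"twist":[[0,0,0],[0,0,0],[0,0,0],[0,0,0],[0,0,0],[0,0,0],[0,0,0],[0,0,0],[0,0,0],[0,0,0],[0,0,0],[0,0,0],[0,0,0],[0,0,0],[0,0,0],[0,0,0],[0,0,0],[0,0,0],[0,0,0],[0,0,0]]}'
python3 -m creep '{"delta_pos":[[0,0,0],[0,0,0],[0,0,0],[0,0,0]],"twist":[[0,0,0],[0,0,0],[0,0,0],[0,0,0]]}'
python3 - <<'E'
from h import *
plan(11.7,(469.8,43.6,145))
E
```

```text
t: 54.77
ee_pos: [529.6, -360.8, 142.5]
orientation: [-1.985, -2.433, 0.0]
ft_force: [0.2, 0.3, -0.6]
width: 43.3
grasp_force: 11.5
t: 56.43
ee_pos: [468.3, 47.3, 143.1]
orientation: [-1.977, -2.44, 0.0]
ft_force: [0.1, 0.8, -0.6]
width: 43.1
grasp_force: 11.5
t: 56.77
ee_pos: [469.3, 44.2, 143.1]
orientation: [-1.984, -2.436, 0.0]
ft_force: [-0.3, 0.6, 0.2]
width: 43.1
grasp_force: 11.5
at [469.3  44.2 143.1] t 56.8 twist [-0.01  0.   -0.03]
(469.8, 43.6, 145) tool mm [-0.7  0.4 -1.9] |d| 2.0
```

```bash
python3 -m creep '{"delta_pos":[[-0.0005,0,0.010],[0,0,0.020],[0,0,0.020],[0,0,0.015],[0,0,0.010],[0,0,0.005],[0,0,0],[0,0,0],[0,0,0]],"twist":[[0,0,0],[0,0,0],[0,0,0],[0,0,0],[0,0,0],[0,0,0],[0,0,0],[0,0,0],[0,0,0]]}'
python3 -c "
from h import *
plan(11.7,(469.8,43.6,31))"
```

```text
t: 57.52
ee_pos: [470.0, 44.4, 63.7]
orientation: [1.983, 2.436, 0.001]
ft_force: [0.4, -0.4, -0.6]
width: 43.2
grasp_force: 11.5
at [470.   44.4  63.7] t 57.5 twist [0.07 0.01 0.02]
(469.8, 43.6, 31) tool mm [-0.8 -0.3 32.7] |d| 33.0
```

```bash
python3 -m creep '{"delta_pos":[[-0.0005,0,0.006],[0,0,0.006],[0,0,0.006],[0,0,0.005],[0,0,0.004],[0,0,0.003],[0,0,0.002],[0,0,0.001],[0,0,0.001],[0,0,0],[0,0,0]],"twist":[[0,0,0],[0,0,0],[0,0,0],[0,0,0],[0,0,0],[0,0,0],[0,0,0],[0,0,0],[0,0,0],[0,0,0],[0,0,0]]}'
python3 -m creep '{"delta_pos":[[0,0,0.0005],[0,0,0.0002],[0,0,0],[0,0,0]],"twist":[[0,0,0],[0,0,0],[0,0,0],[0,0,0]]}'
```

```text
t: 58.43
ee_pos: [469.6, 44.0, 29.3]
orientation: [1.983, 2.437, 0.0]
ft_force: [0.4, -0.2, -0.2]
width: 43.5
grasp_force: 11.5
t: 58.77
ee_pos: [469.6, 44.0, 28.6]
orientation: [1.983, 2.437, 0.0]
ft_force: [0.5, 1.6, -0.3]
width: 43.5
grasp_force: 11.5
```

```bash
python3 -m creep '{"delta_pos":[[0,0,0.0003],[0,0,0.0003],[0,0,0],[0,0,0]],"twist":[[0,0,0],[0,0,0],[0,0,0],[0,0,0]]}'
python3 -m creep '{"delta_pos":[[0,0,0.0002],[0,0,0.0001],[0,0,0],[0,0,0]],"twist":[[0,0,0],[0,0,0],[0,0,0],[0,0,0]]}'
```

```text
t: 59.1
ee_pos: [469.6, 44.0, 28.3]
orientation: [1.983, 2.437, 0.0]
ft_force: [-1.7, -0.3, 5.3]
width: 43.5
grasp_force: 11.5
t: 59.43
ee_pos: [469.6, 44.0, 28.2]
orientation: [1.983, 2.437, 0.0]
ft_force: [-1.9, -0.4, 8.9]
width: 43.4
grasp_force: 11.5
```

```bash
python3 -m creep '{"delta_pos":[[0,0,-0.0003],[0,0,0],[0,0,0],[0,0,0]],"twist":[[0,0,0],[0,0,0],[0,0,0],[0,0,0]]}'
python3 -m creep '{"delta_pos":[[0,0,0],[0,0,0],[0,0,0],[0,0,0],[0,0,0],[0,0,-0.008],[0,0,-0.015],[0,0,-0.025],[0,0,-0.025],[0,0,-0.025],[0,0,-0.020],[0,0,0],[0,0,0]],"twist":[[0,0,0],[0,0,0],[0,0,0],[0,0,0],[0,0,0],[0,0,0],[0,0,0],[0,0,0],[0,0,0],[0,0,0],[0,0,0],[0,0,0],[0,0,0]]}' 0.75
python3 - <<'E'
from h import *
w,W=snap("wrist"); blob(W,470,43.6,50,90,24)
plan(82.9,(578.8,-367.2,147))
E
```

```text
t: 59.77
ee_pos: [469.6, 44.0, 28.2]
orientation: [1.983, 2.437, 0.0]
ft_force: [-1.1, 0.1, 7.4]
width: 43.2
grasp_force: 11.5
t: 60.85
ee_pos: [470.2, 44.0, 147.2]
orientation: [1.981, 2.435, 0.003]
ft_force: [0.6, 0.3, -0.4]
width: 66.1
grasp_force: 0.0
1770 med [469.5  48.   62.4] mid [470.4  44.7  60.1] ext [41. 41. 20.] rect ((469.8382568359375, 45.27614974975586), (41.053157806396484, 39.50372314453125), 28.36640167236328)
at [469.4  44.  146.1] t 60.9 twist [ 3.000e-02  3.000e-02 -7.117e+01]
(578.8, -367.2, 147) tool mm [-159.4 -394.5   -0.9] |d| 425.0
```

```bash
python3 -m creep '{"delta_pos":[[0,0,0],[0,0,0],[0,0,0],[0,0,0],[0,0,0],[0,0,0],[0,0,0],[0,0,0],[0,0,0],[0,0,0],[-0.005,-0.013,0],[-0.013,-0.032,0],[-0.013,-0.032,0],[-0.013,-0.032,0],[-0.013,-0.032,0],[-0.013,-0.032,0],[-0.013,-0.032,0],[-0.013,-0.032,0],[-0.013,-0.032,0],[-0.013,-0.032,0]],"twist":[[0,0,-7.12],[0,0,-7.12],[0,0,-7.12],[0,0,-7.12],[0,0,-7.12],[0,0,-7.12],[0,0,-7.12],[0,0,-7.12],[0,0,-7.12],[0,0,-7.12],[0,0,0],[0,0,0],[0,0,0],[0,0,0],[0,0,0],[0,0,0],[0,0,0],[0,0,0],[0,0,0],[0,0,0]]}' 0.8
python3 -m creep '{"delta_pos":[[-0.013,-0.032,0],[-0.013,-0.032,0],[-0.008,-0.020,0],[-0.003,-0.009,0],[0,0,0],[0,0,0],[0,0,0]],"twist":[[0,0,0],[0,0,0],[0,0,0],[0,0,0],[0,0,0],[0,0,0],[0,0,0]]}'
python3 - <<'E'
from h import *
w,W=snap("wrist"); blob(W,579,-367,50,90,25)
plan(82.9,(579.1,-367.2,28))
E
```

```text
t: 62.57
ee_pos: [552.6, -271.1, 143.8]
orientation: [-0.194, -3.133, -0.002]
ft_force: [0.7, -0.1, 0.0]
width: 70.1
grasp_force: 0.0
t: 63.15
ee_pos: [578.0, -364.8, 144.9]
orientation: [-0.193, -3.134, -0.002]
ft_force: [-0.6, 0.1, 0.0]
width: 70.3
grasp_force: 0.0
1781 med [ 576.5 -366.2   62.5] mid [ 579.6 -366.8   60.1] ext [40. 42. 20.] rect ((579.7152099609375, -367.1653137207031), (39.196266174316406, 41.186973571777344), 25.033605575561523)
at [ 578.3 -364.8  145.3] t 63.2 twist [ 0.05 -0.08  0.1 ]
(579.1, -367.2, 28) tool mm [ -1.1  -2.3 117.3] |d| 117.0
```

```bash
python3 -m creep '{"delta_pos":[[0,0,0.010],[0,0,0.020],[0,0,0.020],[0,0,0.020],[0,0,0.015],[0,0,0.012],[0,0,0.010],[0,0,0.006],[0,0,0.003],[0,0,0.002],[0,0,0],[0,0,0]],"twist":[[0,0,0],[0,0,0],[0,0,0],[0,0,0],[0,0,0],[0,0,0],[0,0,0],[0,0,0],[0,0,0],[0,0,0],[0,0,0],[0,0,0]]}'
python3 -m creep '{"delta_pos":[[0,0,0],[0,0,0],[0,0,0],[0,0,0],[0,0,0],[0,0,0],[0,0,0],[0,0,0]],"twist":[[0,0,0],[0,0,0],[0,0,0],[0,0,0],[0,0,0],[0,0,0],[0,0,0],[0,0,0]]}' 0.49
python3 -m creep '{"delta_pos":[[0,0,-0.005],[0,0,-0.010],[0,0,-0.015],[0,0,-0.020],[0,0,-0.020],[0,0,-0.020],[0,0,-0.015],[0,0,-0.010],[0,0,0]],"twist":[[0,0,0],[0,0,0],[0,0,0],[0,0,0],[0,0,0],[0,0,0],[0,0,0],[0,0,0],[0,0,0]]}'
python3 -c "
from h import *
plan(11.7,(459.6,92.6,145))"
```

```text
t: 64.2
ee_pos: [579.2, -366.9, 28.5]
orientation: [0.194, 3.135, -0.001]
ft_force: [-0.1, -0.4, -0.3]
width: 70.2
grasp_force: 0.0
t: 64.87
ee_pos: [578.9, -366.6, 28.1]
orientation: [0.194, 3.135, -0.0]
ft_force: [-1.0, 1.3, 3.4]
width: 43.4
grasp_force: 11.5
t: 65.62
ee_pos: [580.3, -367.6, 146.7]
orientation: [0.193, 3.131, -0.004]
ft_force: [-0.3, 0.6, -0.7]
width: 43.5
grasp_force: 11.5
at [ 580.3 -367.6  146.7] t 65.6 twist [5.000e-02 3.300e-01 7.123e+01]
(459.6, 92.6, 145) tool mm [475.1 -24.8   1.7] |d| 476.0
```

```bash
python3 -m creep '{"delta_pos":[[0,0,0],[0,0,0],[0,0,0],[0,0,0],[0,0,0],[0,0,0],[0,0,0],[0,0,0],[0,0,0],[0,0,0],[0,0,0],[0,0,0],[0,0,0],[0,0,0]],"twist":[[0,0,3],[0,0,5],[0,0,6],[0,0,6],[0,0,6],[0,0,6],[0,0,6],[0,0,6],[0,0,6],[0,0,6],[0,0,6],[0,0,5],[0,0,3],[0,0,1.2]]}'
python3 -m creep '{"delta_pos":[[0.010,-0.001,0],[0.020,-0.001,0],[0.027,-0.002,0],[0.027,-0.002,0],[0.027,-0.002,0],[0.027,-0.002,0],[0.027,-0.002,0],[0.027,-0.002,0],[0.027,-0.001,0],[0.027,-0.001,0],[0.027,-0.001,0],[0.027,-0.001,0],[0.027,-0.001,0],[0.027,-0.001,0],[0.027,-0.001,0],[0.027,-0.001,0],[0.027,-0.001,0],[0.027,-0.001,0],[0.013,-0.001,0],[0,0,0]],"twist":[[0,0,0],[0,0,0],[0,0,0],[0,0,0],[0,0,0],[0,0,0],[0,0,0],[0,0,0],[0,0,0],[0,0,0],[0,0,0],[0,0,0],[0,0,0],[0,0,0],[0,0,0],[0,0,0],[0,0,0],[0,0,0],[0,0,0],[0,0,0]]}'
python3 -m creep '{"delta_pos":[[0,0,0],[0,0,0],[0,0,0],[0,0,0]],"twist":[[0,0,0],[0,0,0],[0,0,0],[0,0,0]]}'
python3 - <<'E'
from h import *
plan(11.7,(459.5,93,145))
E
```

```text
t: 66.78
ee_pos: [578.3, -366.3, 142.1]
orientation: [-1.985, -2.433, 0.0]
ft_force: [-0.4, 0.1, -1.2]
width: 43.1
grasp_force: 11.5
t: 68.45
ee_pos: [456.2, 95.5, 142.8]
orientation: [-1.977, -2.441, 0.0]
ft_force: [-0.1, -0.5, -1.4]
width: 43.0
grasp_force: 11.5
t: 68.78
ee_pos: [457.9, 92.6, 142.9]
orientation: [1.984, 2.436, -0.0]
ft_force: [-0.3, -0.5, -0.2]
width: 43.3
grasp_force: 11.5
at [457.9  92.6 142.9] t 68.8 twist [ 0.    0.   -0.04]
(459.5, 93, 145) tool mm [ 0.1  1.6 -2.1] |d| 3.0
```

```bash
python3 -m creep '{"delta_pos":[[0,0.001,0.010],[0,0,0.020],[0,0,0.020],[0,0,0.015],[0,0,0.010],[0,0,0.005],[0,0,0],[0,0,0],[0,0,0]],"twist":[[0,0,0],[0,0,0],[0,0,0],[0,0,0],[0,0,0],[0,0,0],[0,0,0],[0,0,0],[0,0,0]]}'
python3 -c "
from h import *
plan(11.7,(459.5,93,31))"
```

```text
t: 69.53
ee_pos: [459.3, 93.6, 63.4]
orientation: [1.983, 2.436, 0.001]
ft_force: [0.6, -0.8, -1.7]
width: 43.3
grasp_force: 11.5
at [459.3  93.6  63.4] t 69.5 twist [0.07 0.   0.02]
(459.5, 93, 31) tool mm [-0.6  0.1 32.4] |d| 32.0
```

```bash
python3 -m creep '{"delta_pos":[[-0.0005,0.0003,0.006],[0,0,0.006],[0,0,0.006],[0,0,0.005],[0,0,0.004],[0,0,0.003],[0,0,0.002],[0,0,0.001],[0,0,0.001],[0,0,0],[0,0,0]],"twist":[[0,0,0],[0,0,0],[0,0,0],[0,0,0],[0,0,0],[0,0,0],[0,0,0],[0,0,0],[0,0,0],[0,0,0],[0,0,0]]}'
python3 -m creep '{"delta_pos":[[0,0,0.0005],[0,0,0.0002],[0,0,0],[0,0,0]],"twist":[[0,0,0],[0,0,0],[0,0,0],[0,0,0]]}'
```

```text
t: 70.45
ee_pos: [459.2, 93.2, 29.0]
orientation: [1.983, 2.437, 0.0]
ft_force: [-0.2, -1.3, -0.7]
width: 43.2
grasp_force: 11.5
t: 70.78
ee_pos: [459.1, 93.2, 28.2]
orientation: [1.983, 2.437, 0.0]
ft_force: [-0.3, -0.7, -0.9]
width: 42.8
grasp_force: 11.5
```

```bash
python3 -m creep '{"delta_pos":[[0,0,0.0003],[0,0,0.0003],[0,0,0],[0,0,0]],"twist":[[0,0,0],[0,0,0],[0,0,0],[0,0,0]]}'
```

```text
t: 71.12
ee_pos: [459.2, 93.2, 27.9]
orientation: [1.983, 2.437, 0.0]
ft_force: [-1.3, -0.6, 5.5]
width: 43.3
grasp_force: 11.5
```

```bash
python3 -m creep '{"delta_pos":[[0,0,0],[0,0,0],[0,0,0],[0,0,0],[0,0,0],[0,0,-0.008],[0,0,-0.015],[0,0,-0.025],[0,0,-0.025],[0,0,-0.025],[0,0,-0.025],[0,0,-0.025],[0.015,0,0],[0.030,0,0],[0.030,0,0],[0.030,0,0],[0.030,0,0],[0.015,0,0],[0,0,0],[0,0,0]],"twist":[[0,0,0],[0,0,0],[0,0,0],[0,0,0],[0,0,0],[0,0,0],[0,0,0],[0,0,0],[0,0,0],[0,0,0],[0,0,0],[0,0,0],[0,0,0],[0,0,0],[0,0,0],[0,0,0],[0,0,0],[0,0,0],[0,0,0],[0,0,0]]}' 0.75
python3 - <<'E'
from h import *
w,W=snap("top"); save('z.png',cv2.resize(w,(800,600)))
for p in [(490.5,-54.4),(480,-5.3),(469.8,43.8),(459.5,93)]: blob(W,*p,50,90,24)
E
```

```text
t: 72.78
ee_pos: [428.3, 240.4, 175.9]
orientation: [1.98, 2.439, -0.0]
ft_force: [0.1, -0.5, 0.1]
width: 66.1
grasp_force: 0.0
244 med [488.2 -54.2  60.1] mid [489.5 -55.5  59.9] ext [41. 39. 20.] rect ((489.24993896484375, -54.4948616027832), (39.28777313232422, 38.59592819213867), 10.998584747314453)
243 med [478.1  -6.4  60.6] mid [478.4  -5.3  59.8] ext [39. 39. 19.] rect ((478.4397888183594, -5.40672492980957), (38.80021286010742, 38.879417419433594), 0.8520159125328064)
242 med [467.   42.8  60.6] mid [468.8  42.5  59.4] ext [39. 39. 19.] rect ((467.50634765625, 42.871002197265625), (39.80907440185547, 37.71782302856445), 27.338035583496094)
239 med [457.3  90.1  60. ] mid [459.1  90.4  60.2] ext [39. 39. 20.] rect ((458.02044677734375, 91.28571319580078), (38.76924514770508, 38.56909942626953), 44.76284408569336)
```

View pics/z.png

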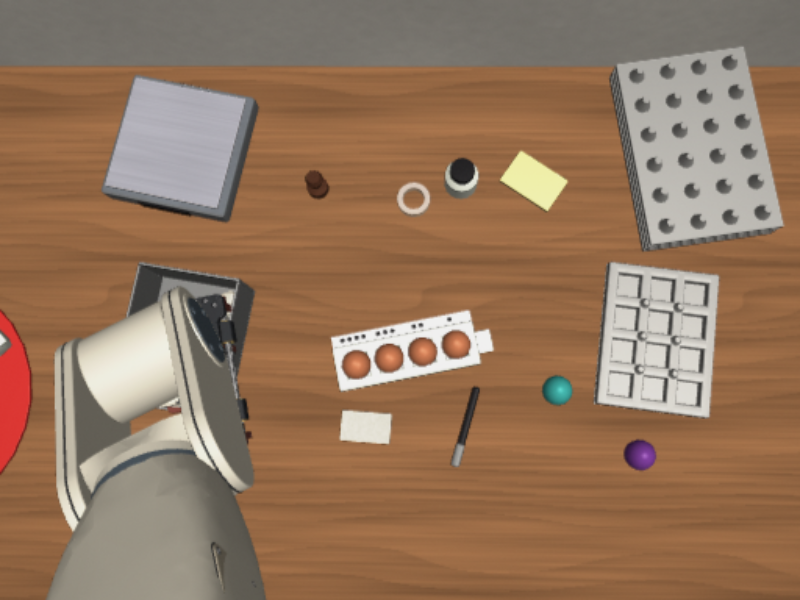

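All four eggs sit evenly in the strip, at (357,364), (389,358), (422,351) and (455,344). The tray is empty, no scraps remain on the table, and the other objects have not moved.

```bash
python3 -c "
from h import *
print(close_job())"
```

```text
the job is handed in; nothing more can be done
None
```

I put all four scraps in the bin, then seated the four eggs upright in pockets 1 to 4 in order, left the other objects where they were, and handed the job in at about 73 s; no verdict was returned.

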